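# Clamp a reagent bottle on the orbital shaker with its cam lever

## Robot

A 7-joint arm with a two-finger parallel gripper is mounted at the origin on a cart in front of the work surface, level with it; the furniture and walls round the work are solid. World frame = base frame: x ahead of the robot, y to its left, z up, the work surface at z = 0. Lengths are in m, angles in rad, forces in N, time in s.
With the tool pointing down it reaches from about 0.425 to 0.925 m from the base axis. Payload 6.8 kg.
Tool frame: the origin (TCP) lies at the centre of the arm's flange, where the gripper is bolted on; the fingertips stand 173 mm ahead of it and the grasp point (between the pads) lies 155 mm ahead of it (r.hold_point_z is the distance from the TCP to the grasp point, in m); z points along the fingers, x is the direction in which the jaws open and shut, and the axes are right-handed (so a half turn about z gives the same grasp; the last joint's range is limited). The gripper opens to 85 mm and grips with 20 to 120 N. Pads are 22 mm wide; open, the fingers measure 114 mm over their backs; the gripper's body (76 mm by 85 mm) begins 54 mm behind the grasp point. The pads swing forward as they close: fully open they stand 13 mm farther back than shut.
Start: joints at [1.111, 0.477, 0.022, 1.555, -0.011, 1.109, -0.083], TCP at [0.233, -0.634, 0.405] pointing down, gripper open.
Joint ranges: [-2.96, 2.96], [-0.34, 2.1], [-1.41, 1.46], [0.24, 2.44], [-1.37, 4.51], [0.17, 1.92], [-2.96, 2.96]. Speed limits (rad/s): [2.39, 2.39, 3.14, 3.14, 3.14, 3.14, 3.14].

## Interface

Orientations are given as a rotation vector (axis times angle).
In Python, from bench import r gives the robot as it stands.
- The arm moves only by the tool apply_moves, never from a script. Its arguments are lists of equal length, an entry for each row: "dp": the shift along the tool's x, y, z scaled (see below), a list of three; "twist": the turn, a rotation vector about the tool's x, y, z scaled (see below), a list of three; "jaw": the closure in counts, from 0 (fully open) to 255 (shut). In form: {"dp": [[x, y, z], ...], "twist": [[rx, ry, rz], ...], "jaw": [jaw, ...]}. A call has 1 to 20 rows; each row shifts and turns the pose as measured when the row begins, along the tool's axes as they then stand; what a row does not reach is not made up. The controller multiplies each number of a shift by 12 cm and each number of a turn by 120 degrees. A row lasts 1/10 s, in which the tool goes at most 50 mm and 8.59 degrees, less where a joint would pass 70% of its speed; a pose out of reach is approached as far as the arm can. A call with a number of a shift or a turn outside -1 to 1 is refused whole. A call with a gripper value outside its range is refused whole. The fingers move at their own pace and stop on an object; "grip_force" is the grip in N (left out, the last holds). Time passes only in rows, so rows that do not move let the fingers close. It gives the time, the measured TCP pose, the force and the opening at its end, in the units of the state.
- r.get_obs(): the state, without advancing time (a new reading comes with each control period).
- r.grab_frame(name): name is "scene" or "top" or "wrist"; returns a dict with "color" (420x560x3 uint8, red, green, blue), "z_map" (420x560 float32, m along the optical axis (not along the pixel's ray), 0 where there is no reading), "intrinsics" (3x3 intrinsics, pixels), "R" (3x3) and "t" (3): a world point X has camera coordinates R X + t; the wrist camera has in their place "hand_eye" (4x4, takes a point from camera to tool coordinates, whose origin is the TCP and whose axes are the tool frame's). Camera axes: x right, y down, z forward; pixel columns grow to the right and rows downward; lengths in m; the calibration is good to about 2 mm. A picture is of the moment at which its call begins: read the wrist's pose just before it.
- r.hand_in(): hands the job in, once; it reports no verdict.
The state is a dict: "clock": time; "joints": joint angles; "qvel": joint speeds; "tau": joint torques, N m; "tcp_pos": TCP position; "orientation": TCP orientation; "contact_force": force on the tool from outside, world axes, zero at the start; "moment": the same for the moment, N m; "grip_width": finger opening in m.
Only numpy, scipy, OpenCV 4.12 (cv2) and the standard library are available. Lean on these libraries where they do the work, as an engineer would, in place of code of your own. Each camera call takes 0.05 s, during which the arm holds its last target.

## Task

Get the amber bottle ready for shaking: swing the shaker's red-handled cam lever fully open, then take the amber bottle that stands out on the worktop to the right of the shaker (not the stock bottle back at the wall) and set it down gently and upright on the platform between the V-shaped stop and the sprung pad. Then turn the lever back just far enough that the pad takes up the gap, presses the bottle home into the V and is pushed back about 2.5 mm on its springs (at least 1 and at most 4 of its 6 mm), never overrunning to squeeze the springs flat, and let go. Do not disturb the yellow bottle, the beaker or the timer.

Things in the scene. Friction and masses are not known exactly. Their poses are not given: they have to be found in the camera images.
- shaker: Orbital shaker: low white box 212 x 244 mm fixed on the worktop, origin under its centre, with an aluminium platform 190 x 222 mm whose top is 70 mm above the worktop. Axes: x away from the dark control panel (which faces the robot within 0.3 rad), y to the left, from the V stop towards the cam, z up. It carries the V stop, the jaw with its sprung pad, and the cam.
- cam_pivot (a point): Vertical axis of the cam lever, 70 mm from the shaker's centre along its +y, given at the height of the middle of the lever's handle (145 mm above the worktop). Axes as the shaker's.
- lever_grip (a point): Middle of the upright red handle at the end of the cam lever, 90 mm from the pivot axis, 145 mm above the worktop. The handle is a round post 19 mm across, from 115 to 165 mm above the worktop; the flat steel arm below it is 16 mm wide, its top 115 mm above the worktop. The lever swings level, about the pivot.
- lever (a joint): Lever angle in rad, anticlockwise from above. 0: fully open, end stop, handle 75 degrees anticlockwise of the shaker's x axis (left, slightly back). 1.95: closed end stop, handle towards the robot. The eccentric cam advances the jaw 11 mm per rad. Stiff (3.5 N at the handle, 5 N when clamping), stays where left. Starts at 1.65 to 1.85, jaw too close for the bottle to go in.
- pad (a joint): How far the sprung pad is pushed back on the jaw, in m: 0 = relaxed, 0.006 = springs squeezed flat; the springs give 4 N per mm. Up to about 0.8 mm appears while the pad is only sliding the bottle along the platform. The pad is 8 mm thick and stands 8 mm off the aluminium jaw block when relaxed.
- pad_face (a point): Centre of the pad's black rubber face, which looks along the shaker's -y towards the V stop; the pad is 50 mm wide and 42 mm high, from 76 to 118 mm above the worktop. The jaw block behind it is 58 mm wide and slides along the shaker's y between two low rails.
- stop_seat (a point): Point on the platform top where the bottle's axis stands when fully home in the V stop (aluminium, rubber-faced, 90 degree V open towards the pad, 52 mm high, 94 mm wide). Axes as the shaker's. Fixed, but set differently each time: with the lever open the bottle has 10 to 16 mm of free play along y between V and pad.
- amber_mid (a point): Centre of the amber bottle (brown, blue screw cap), half-way up: round, 62 mm across, 128 mm tall, so 64 mm above its foot; 0.22 to 0.45 kg; z axis up. The body is straight up to about 85 mm above the foot; the cap is 33 mm across, from 109 to 128 mm above the foot. Stands loose on the worktop right of the shaker, well out from the wall.
- yellow: The yellow bottle (yellow cap), 58 mm across, 154 mm tall, loose, origin at the centre of its foot. It stands to the right of the shaker; it and the amber bottle may have changed places. Leave it alone.
- beaker: Glass beaker 72 mm across, 95 mm tall, loose, left of the shaker; origin at its foot. Leave it alone.
- clock: Small white digital timer 68 x 68 x 19 mm, loose, front left; origin under its centre. Leave it alone.
Not all that is in view belongs to the job. Of the things like the part that bears amber_mid, leave any that is purple; of the rest the smaller one is meant.

How it is judged:
On the way, in this order (a step that is already met when the one before it is completed fails the run):
1. the cam lever is swung fully open (within 0.2 rad of its end stop) (value of joint lever below 0.2 rad), for 0.1 s.
2. the amber bottle stands upright on the platform between stop and pad, with the lever still open (horizontal distance between amber_mid and stop_seat below 0.02 m and angle between amber_mid's own z axis and vertical below 0.08 rad and z of amber_mid in the frame of stop_seat below 0.067 m and value of joint lever below 0.35 rad), for 0.2 s.
At the end, for the whole second after the job is handed in: The amber bottle stands upright (within 0.06 rad) on the platform, home in the V (axis within 5 mm of the seat), pressed by both the pad and the stop with more than 2.5 N, the pad pushed back between 1 and 4 mm on its springs, all at rest (value of joint pad between 0.001 and 0.004 m and contact force between amber and pad above 2.5 N and contact force between amber and stop above 2.5 N and horizontal distance between amber_mid and stop_seat below 0.005 m and angle between amber_mid's own z axis and vertical below 0.06 rad and z of amber_mid in the frame of stop_seat between 0.061 and 0.067 m and linear speed of amber below 0.01 m/s); the robot touches nothing.
It fails at once if the clamp is overrun: the pad is pushed back more than 5 mm, its springs all but flat (value of joint pad above 0.005 m).
It fails at once if the amber bottle is tipped by more than 0.5 rad (angle between amber_mid's own z axis and vertical above 0.5 rad).
It fails at once if the bottle is banged down on the platform (more than 60 N) (contact force between amber and shaker above 60 N).
It fails at once if the yellow bottle, the beaker or the timer is moved by more than 20 mm (distance of any of yellow, beaker, clock from where it was at the start of the episode above 0.02 m).
It also fails if it takes over 70 s, if anything falls off the work surface, if the arm or the gripper's body presses on something with over 40 N, if the wrist force passes 120 N, or if a joint passes its speed limit or range.

## Working session

There is one attempt and no reset: what is moved stays moved. The work goes in short steps, Python scripts to look and compute and a tool call to move; the robot and the scene stay as the last step left them, time stands still between calls to the robot, and variables do not carry over. Pictures are saved under pics/ and viewed, and the job is handed in when it is done.

Besides the shell and the picture viewer there is one more tool, called after "Emit:" by a JSON object that holds its "name" and its "arguments". apply_moves: Moves the arm, as the interface text tells. Shifts and turns lie within -1 to 1; 1 stands for 12 cm of shift or 120 degrees of turn. Its arguments: {"type":"object","properties":{"dp":{"type":"array"},"twist":{"type":"array"},"jaw":{"type":"array"},"grip_force":{"type":"number"}},"required":["dp","twist","jaw"]}

```bash
ls; mkdir -p pics
cat > h.py <<'E'
from bench import r
import numpy as np, cv2
from scipy.spatial.transform import Rotation as Ro
def save(n,fn):
    f=r.grab_frame(n); cv2.imwrite('pics/'+fn,f['color'][:,:,::-1]); np.savez('pics/'+fn[:-4]+'.npz',**f); return f
def pts(f):
    K=np.array(f['intrinsics']);z=f['z_map'];h,w=z.shape
    u,v=np.meshgrid(np.arange(w),np.arange(h))
    P=np.stack([(u-K[0,2])/K[0,0]*z,(v-K[1,2])/K[1,1]*z,z],-1)
    if 'R' in f: return (P-f['t'])@np.array(f['R'])
    return P
E
python3 - <<'E'
from h import *
print(r.get_obs())
save('scene','s0.png');save('top','t0.png')
E
```

```text
pics
{'clock': 0.0, 'joints': array([ 1.11091491,  0.47778165,  0.02237345,  1.55645866, -0.01150194,
        1.10929823, -0.08310592]), 'qvel': array([ 1.02057761e-05,  5.15520232e-04, -2.73060845e-04, -1.51754734e-04,
       -8.10206718e-04, -1.61639370e-04, -2.86094422e-03]), 'tau': array([ 3.73320800e-04, -5.96448433e+01,  1.60819743e+00, -2.81192154e+01,
        1.25901477e-02,  9.37007018e-03, -3.50385824e-05]), 'tcp_pos': array([ 0.23247937, -0.63340365,  0.40373541]), 'orientation': array([-2.57512148e+00,  1.79794282e+00,  2.46543470e-03]), 'contact_force': array([-0.80369111,  0.08033497, -0.23728215]), 'moment': array([ 0.01507508,  0.02394767, -0.0116314 ]), 'grip_width': 0.08576370556108216}
```

View pics/s0.png

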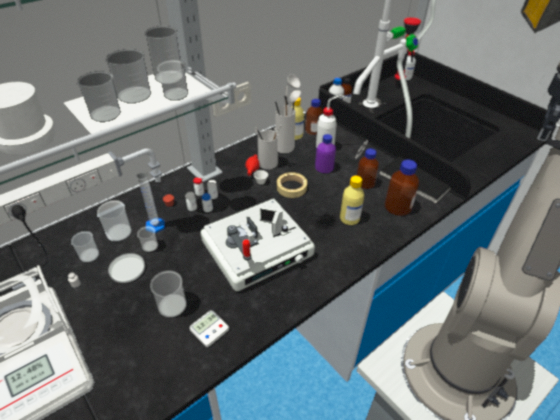

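View pics/t0.png

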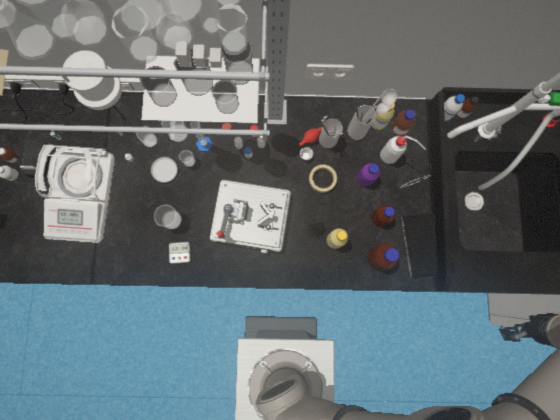

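Both images show three candidates. In the top view they are a small brown bottle at (384,215), a larger brown one at (385,256) and a purple one at (369,175). The small brown bottle fits. I'll confirm it in an enlarged crop and measure.

Run:
```python
from h import *
t=dict(np.load('pics/t0.npz'));s=dict(np.load('pics/s0.npz'))
a=cv2.resize(t['color'][150:290,190:430],None,fx=3.2,fy=3.2,interpolation=cv2.INTER_CUBIC)
cv2.imwrite('pics/t0c.png',a[:,:,::-1])
a=cv2.resize(s['color'][130:300,190:430],None,fx=3.2,fy=3.2,interpolation=cv2.INTER_CUBIC)
cv2.imwrite('pics/s0c.png',a[:,:,::-1])
for f in(t,s): print(f['intrinsics'],(-f['R'].T@f['t']))
P=pts(t)
for n,(u,v) in dict(small=(386,211),big=(391,253),purple=(372,168),yel=(341,236),red=(220,234),plat=(250,240),lev=(228,210)).items():print(n,P[v,u].round(3))
# blue caps
for f,n in((t,'t'),(s,'s')):
    P=pts(f);hsv=cv2.cvtColor(f['color'],cv2.COLOR_RGB2HSV)
    m=((hsv[...,0]>112)&(hsv[...,0]<128)&(hsv[...,1]>150)&(hsv[...,2]>60)).astype(np.uint8)
    k,l,st,c=cv2.connectedComponentsWithStats(m)
    for i in range(1,k):
        if st[i,4]>20:
            q=P[l==i]; print(n,c[i].round(1),st[i,4],np.median(q,0).round(3),q[:,2].max().round(3))
```

```text
[[416.2372497    0.         276.82021039]
 [  0.         416.2372497  209.38334655]
 [  0.           0.           1.        ]] [0.32856814 0.05135044 1.43718163]
[[434.6229701    0.         273.99868885]
 [  0.         434.6229701  208.24245534]
 [  0.           0.           1.        ]] [-0.09291349  0.59834656  0.91713743]
small [ 0.565 -0.311  0.13 ]
big [ 0.429 -0.312  0.169]
purple [ 0.707 -0.27   0.128]
yel [ 0.479 -0.162  0.155]
red [0.477 0.212 0.161]
plat [0.47  0.124 0.071]
lev [0.56  0.195 0.12 ]
s [315.9 102.4] 47 [ 0.894 -0.393  0.127] 0.917
s [326.9 138.5] 48 [ 0.703 -0.266  0.127] 0.132
s [370.1 153.1] 82 [ 0.564 -0.315  0.127] 0.132
s [408.3 166.3] 198 [ 0.424 -0.306  0.167] 0.172
```

View pics/t0c.png

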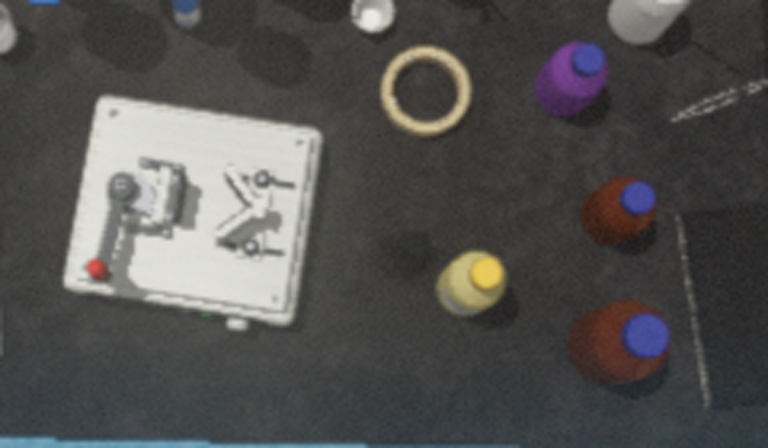

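View pics/s0c.png

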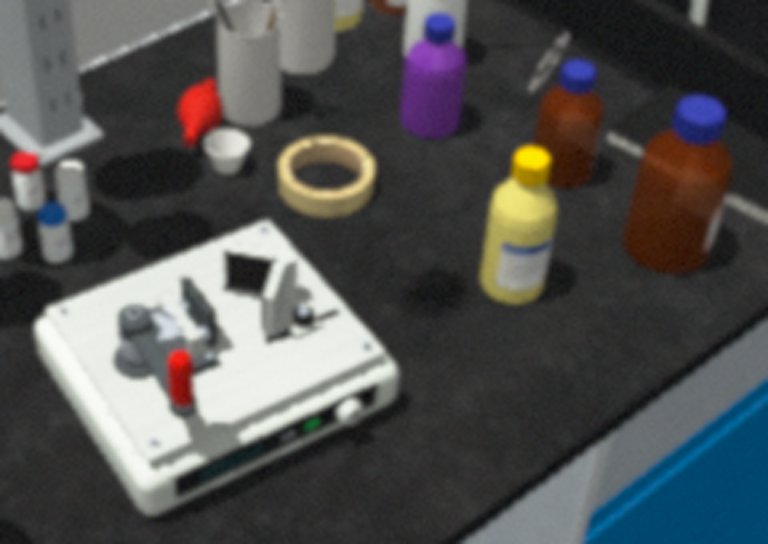

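The small brown bottle with its top at z≈0.13, at crop (619,210), is the amber one meant. The 0.17 m brown bottle at (620,340) and the purple one at (572,78) are decoys. Next I'll find the shaker pose.

Run:
```python
from h import *
t=dict(np.load('pics/t0.npz'));s=dict(np.load('pics/s0.npz'))
P=pts(t)
m=(P[...,2]>0.055)&(P[...,2]<0.085)&(P[...,0]>.4)&(P[...,0]<.75)&(P[...,1]>0)&(P[...,1]<.3)
mu=m.astype(np.uint8); k,l,st,c=cv2.connectedComponentsWithStats(mu); i=1+st[1:,4].argmax(); print(st[i])
q=(P[l==i][:,:2]*1000).astype(np.float32)
print(cv2.minAreaRect(q))
# white mask outline of image at plane z=0.066
hsv=cv2.cvtColor(t['color'],cv2.COLOR_RGB2HSV)
w=((hsv[...,2]>150)&(hsv[...,1]<60)).astype(np.uint8);w[:170]=0;w[260:]=0;w[:,:200]=0;w[:,300:]=0
k,l,st,c=cv2.connectedComponentsWithStats(w); i=1+st[1:,4].argmax()
vv,uu=np.nonzero(l==i);K=t['intrinsics'];C=-t['R'].T@t['t']
d=np.stack([(uu-K[0,2])/K[0,0],(vv-K[1,2])/K[1,1],np.ones(len(uu))],-1)@t['R']
X=C+d*((0.066-C[2])/d[:,2])[:,None]
print(cv2.minAreaRect((X[:,:2]*1000).astype(np.float32)))
# high points
m=(P[...,2]>0.105)&(P[...,2]<0.18)&(P[...,0]>.4)&(P[...,0]<.75)&(P[...,1]>0)&(P[...,1]<.3)
for p in P[m]: print((p*1000).round().astype(int),end=' ')
print()
hs=cv2.cvtColor(s['color'],cv2.COLOR_RGB2HSV);Ps=pts(s)
for f,h,Pp in((t,hsv,P),(s,hs,Ps)):
    mr=((h[...,0]<6)|(h[...,0]>174))&(h[...,1]>150)&(h[...,2]>90)&(Pp[...,2]>.1)&(Pp[...,2]<.18)&(Pp[...,0]<.7)&(Pp[...,1]>0)
    print(mr.sum(),Pp[mr].mean(0).round(4),np.argwhere(mr).mean(0))
```

```text
[ 210  181   78   70 3235]
((556.9989624023438, 128.56655883789062), (237.17181396484375, 205.1573486328125), 82.28334045410156)
((555.0660400390625, 127.5250244140625), (238.54116821289062, 207.3163299560547), 82.01724243164062)
[589 159 105] [589 155 107] [587  93 124] [588  90 121] [588  87 118] [586 155 107] [585 138 113] [584  93 124] [584  90 123] [584  86 122] [585  83 120] [579 205 122] [579 202 119] [579 199 119] [578 195 124] [578 192 125] [583 155 106] [581 141 119] [581 138 120] [581 135 116] [582  93 118] [581  90 121] [581  86 122] [582  83 120] [575 208 124] [575 205 123] [576 202 121] [575 198 124] [575 195 126] [575 192 124] [575 189 124] [579 181 108] [580 155 105] [578 141 116] [577 138 121] [578 135 116] [580  93 112] [578  89 121] [578  86 121] [577  83 128] [578  80 122] [571 207 127] [572 205 123] [570 200 132] [571 198 127] [571 194 130] [571 192 127] [573 189 120] [571 185 128] [576 181 106] [575 177 107] [576 174 106] [576 152 105] [574 141 118] [575 138 116] [574 134 121] [575  89 122] [575  86 121] [575  83 122] [574  80 126] [574  76 125] [568 211 127] [5
[... 4809 characters left out ...]
117] [488 208 121] [489 205 115] [480 221 161] [479 218 167] [479 214 168] [479 211 169] [480 209 162] [480 206 161] [487 209 108] [476 221 164] [476 217 167] [477 215 163] [477 212 161] [477 209 158] [478 206 157] [481 207 126] [483 206 111] [474 221 159] [474 218 162] [473 214 165] [473 211 165] [474 209 158] [475 207 149] [477 206 132] [479 204 120] [472 219 153] [471 215 162] [471 212 158] [472 210 153] [473 208 138] [476 208 114] [476 205 117] [473 224 115] [471 218 133] [470 214 144] [471 212 132] [473 211 114] [473 208 116] [470 221 114] [469 217 119] [470 214 115] [470 211 115] 
7 [0.4796 0.2126 0.1646] [233.         219.71428571]
99 [0.4758 0.22   0.1483] [247.48484848 245.88888889]
```

```bash
cat >> h.py <<'E'
def st():
    o=r.get_obs();R=Ro.from_rotvec(o['orientation']);M=R.as_matrix()
    print('t',round(float(o['clock']),2),'tcp',np.round(o['tcp_pos'],4),'toolx',np.round(M[:,0],3),'yawx',round(np.degrees(np.arctan2(M[1,0],M[0,0])),1),'z',np.round(M[:,2],3),'q',np.round(o['joints'],2),'F',np.round(o['contact_force'],1),'M',np.round(o['moment'],2),'w',round(o['grip_width'],4))
    return o,M
def plan(p,yawx):
    o,M=st();d=M.T@(np.array(p)-o['tcp_pos'])
    a=np.radians(yawx);x=np.array([np.cos(a),np.sin(a),0]);z=np.array([0,0,-1.]);T=np.stack([x,np.cross(z,x),z],1)
    rv=Ro.from_matrix(M.T@T).as_rotvec(degrees=True)
    print('tool delta mm',(d*1000).round(1),'in dp units',(d/.12).round(3),'| turn deg',rv.round(2),'units',(rv/120).round(4))
E
python3 - <<'E'
from h import *
st();print(r.hold_point_z)
t=dict(np.load('pics/t0.npz'));P=pts(t)
for n,(u,v) in dict(beaker=(168,217),beak2=(160,210),tray=(405,235),tray2=(415,235),floorT=(395,235),shelf=(200,127),shelf2=(200,110),pole=(275,90)).items():print(n,P[v,u].round(3))
E
```

```text
t 0.1 tcp [ 0.2325 -0.6334  0.4038] toolx [ 0.345 -0.939 -0.002] yawx -69.8 z [-0.001  0.002 -1.   ] q [ 1.11  0.48  0.02  1.56 -0.01  1.11 -0.08] F [0.8 0.1 0.2] M [0.02 0.07 0.01] w 0.0851
0.1547
beaker [ 0.551  0.416 -0.   ]
beak2 [0.565 0.428 0.064]
tray [ 0.504 -0.409  0.008]
tray2 [ 0.504 -0.441  0.015]
floorT [ 0.505 -0.376 -0.001]
shelf [0.883 0.321 0.002]
shelf2 [0.78  0.25  0.391]
pole [0.913 0.052 0.248]
```

Emit:
{"name": "apply_moves", "arguments": {"dp": [[-0.02,-0.37,0],[-0.02,-0.37,0],[-0.02,-0.37,0],[-0.02,-0.37,0],[-0.02,-0.37,0],[-0.02,-0.37,0],[-0.02,-0.37,0],[-0.02,-0.37,0],[-0.02,-0.37,0],[-0.02,-0.37,0],[-0.02,-0.37,0],[-0.02,-0.37,0],[0,0,0],[0,0,0]], "twist": [[0,0,-0.0333],[0,0,-0.0333],[0,0,-0.0333],[0,0,-0.0333],[0,0,-0.0333],[0,0,-0.0333],[0,0,-0.0333],[0,0,-0.0333],[0,0,-0.0333],[0,0,-0.0333],[0,0,-0.0333],[0,0,-0.0333],[0,0,0],[0,0,0]], "jaw": [0,0,0,0,0,0,0,0,0,0,0,0,0,0]}}

```text
clock: 1.5
tcp_pos: [0.6033, -0.2479, 0.3945]
orientation: [-3.087, 0.549, 0.021]
contact_force: [0.4, -0.7, 0.1]
grip_width: 0.0851
```

Run:
```python
from h import *
st();save('wrist','w1.png')
```

```text
t 1.5 tcp [ 0.6033 -0.2479  0.3945] toolx [ 0.939 -0.345 -0.014] yawx -20.2 z [-0.012  0.009 -1.   ] q [ 0.51  0.47 -0.29  1.6   0.14  1.1  -0.17] F [ 0.4 -0.7  0.1] M [-0.09 -0.    0.  ] w 0.0851
```

View pics/w1.png

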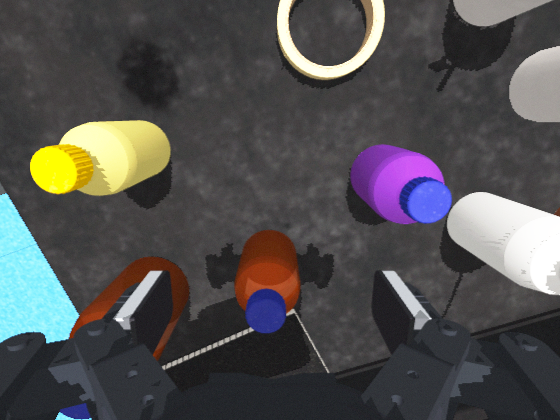

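Run:
```python
from h import *
f=dict(np.load('pics/w1.npz'));o,M=st()
Pc=pts(f);H=f['hand_eye'];P=(Pc@H[:3,:3].T+H[:3,3])@M.T+o['tcp_pos']
hsv=cv2.cvtColor(f['color'],cv2.COLOR_RGB2HSV)
m=(hsv[...,0]>112)&(hsv[...,0]<128)&(hsv[...,1]>150)
m[:,:235]=0;m[:,310:]=0;m[:270]=0
q=P[m];print(len(q),q[:,2].max(),np.median(q,0)); q=q[abs(q[:,2]-np.median(q,0)[2])<.004];print((q.min(0)+q.max(0))/2,q.max(0)-q.min(0))
plan((0.50,0.15,0.40),79.4)
```

```text
t 1.55 tcp [ 0.6035 -0.2471  0.3945] toolx [ 0.939 -0.344 -0.014] yawx -20.1 z [-0.012  0.01  -1.   ] q [ 0.51  0.47 -0.29  1.6   0.14  1.1  -0.17] F [ 0.4  0.7 -0.6] M [ 0.13 -0.06  0.  ] w 0.0856
1417 0.3639417367580064 [ 0.56920151 -0.31606453  0.12758364]
[ 0.56763436 -0.31947549  0.12672793] [0.03172974 0.03128788 0.00624971]
t 1.55 tcp [ 0.6035 -0.2471  0.3945] toolx [ 0.939 -0.344 -0.014] yawx -20.1 z [-0.012  0.01  -1.   ] q [ 0.51  0.47 -0.29  1.6   0.14  1.1  -0.17] F [ 0.4  0.7 -0.6] M [ 0.13 -0.06  0.  ] w 0.0856
tool delta mm [-2.339e+02 -3.372e+02 -3.000e-01] in dp units [-1.95  -2.81  -0.003] | turn deg [ -0.94   0.33 -99.53] units [-0.0079  0.0028 -0.8295]
```

Emit:
{"name": "apply_moves", "arguments": {"dp": [[-0.195,-0.281,0],[-0.195,-0.281,0],[-0.195,-0.281,0],[-0.195,-0.281,0],[-0.195,-0.281,0],[-0.195,-0.281,0],[-0.195,-0.281,0],[-0.195,-0.281,0],[-0.195,-0.281,0],[-0.195,-0.281,0]], "twist": [[0,0,0],[0,0,0],[0,0,0],[0,0,0],[0,0,0],[0,0,0],[0,0,0],[0,0,0],[0,0,0],[0,0,0]], "jaw": [0,0,0,0,0,0,0,0,0,0]}}

```text
clock: 2.55
tcp_pos: [0.5031, 0.1422, 0.3963]
orientation: [3.08, -0.617, -0.02]
contact_force: [0.1, -0.4, -0.3]
grip_width: 0.0854
```

Emit:
{"name": "apply_moves", "arguments": {"dp": [[0,0,0],[0,0,0],[0,0,0],[0,0,0],[0,0,0],[0,0,0],[0,0,0],[0,0,0],[0,0,0],[0,0,0],[0,0,0],[0,0,0],[0,0,0]], "twist": [[0,0,-0.069],[0,0,-0.069],[0,0,-0.069],[0,0,-0.069],[0,0,-0.069],[0,0,-0.069],[0,0,-0.069],[0,0,-0.069],[0,0,-0.069],[0,0,-0.069],[0,0,-0.069],[0,0,-0.069],[0,0,0]], "jaw": [0,0,0,0,0,0,0,0,0,0,0,0,0]}}

```text
clock: 3.85
tcp_pos: [0.506, 0.1303, 0.3951]
orientation: [-2.417, -1.995, 0.018]
contact_force: [-0.3, 1.1, 1.0]
grip_width: 0.0856
```

Run:
```python
from h import *
plan((0.50,0.15,0.40),79.4);save('wrist','w2.png')
```

```text
t 3.85 tcp [0.506  0.1303 0.3951] toolx [ 0.189  0.982 -0.004] yawx 79.1 z [-0.014 -0.001 -1.   ] q [ 0.28  0.34 -0.79  1.88  0.27  1.05  0.76] F [-0.3  1.1  1. ] M [-0.02 -0.02 -0.02] w 0.0856
tool delta mm [18.1 -9.7 -4.8] in dp units [ 0.151 -0.081 -0.04 ] | turn deg [-0.77  0.22 -0.32] units [-0.0064  0.0019 -0.0027]
```

View pics/w2.png

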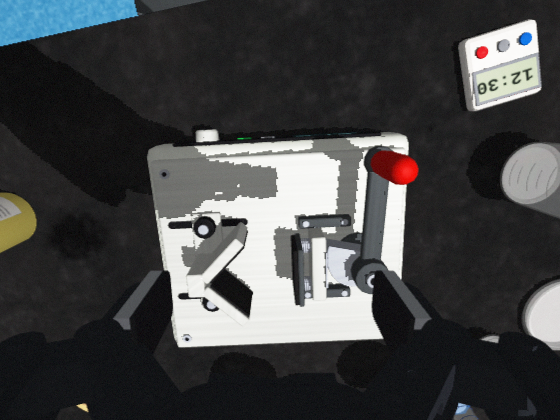

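```bash
cat >> h.py <<'E'
def wpts(f,o,M):
    H=f['hand_eye'];return (pts(f)@H[:3,:3].T+H[:3,3])@M.T+o['tcp_pos']
E
python3 - <<'E'
from h import *
f=dict(np.load('pics/w2.npz'));o,M=st();P=wpts(f,o,M)
z=P[...,2]
print('plat z',np.median(z[170:190,230:270]),'table',np.median(z[60:100,250:350]))
m=((z>.05)&(z<.09)).astype(np.uint8);m[:,:140]=0;m[:,425:]=0;m[:120]=0
k,l,s_,c=cv2.connectedComponentsWithStats(m);i=1+s_[1:,4].argmax();print(s_[i])
q=(P[l==i][:,:2]*1000).astype(np.float32);print('rect',cv2.minAreaRect(q))
hsv=cv2.cvtColor(f['color'],cv2.COLOR_RGB2HSV)
mr=((hsv[...,0]<6)|(hsv[...,0]>174))&(hsv[...,1]>150)&(hsv[...,2]>90)&(z>.158)&(z<.175)
q=P[mr];q=q[(q[:,0]>.4)];print('handle',len(q),(q.min(0)+q.max(0))/2,q.max(0)-q.min(0))
# edges lines: row-wise left/right bounds
L=(l==i)
for name,pt in (('TLscrew',(164,174)),('BLscrew',(187,338))):print(name,P[pt[1],pt[0]].round(4))
# heights map coarse of tops
yaw=-0.137
hi=(z>.1)&(z<.135);print(hi.sum())
im=np.clip((z-0.05)/.13*255,0,255).astype(np.uint8)
cv2.imwrite('pics/w2z.png',cv2.resize(im[130:350,140:430],None,fx=2.5,fy=2.5,interpolation=cv2.INTER_NEAREST))
a=cv2.resize(f['color'][130:350,140:430],None,fx=2.7,fy=2.7,interpolation=cv2.INTER_CUBIC);cv2.imwrite('pics/w2c.png',a[:,:,::-1])
E
```

```text
t 3.9 tcp [0.5061 0.1302 0.3951] toolx [ 0.194  0.981 -0.004] yawx 78.8 z [-0.014 -0.001 -1.   ] q [ 0.28  0.34 -0.79  1.88  0.27  1.04  0.76] F [ 0.1 -0.8  0.4] M [-0.02  0.01 -0.05] w 0.0856
plat z 0.06986858403532739 table -0.00024214336837516393
[  147   136   261   211 34636]
rect ((555.3155517578125, 127.65995025634766), (238.7107391357422, 207.52450561523438), 81.86959075927734)
handle 639 [0.48056065 0.21450743 0.16216351] [0.01701037 0.01664822 0.00831789]
TLscrew [0.4628 0.0421 0.0731]
BLscrew [0.626  0.0187 0.0725]
8356
```

View pics/w2c.png

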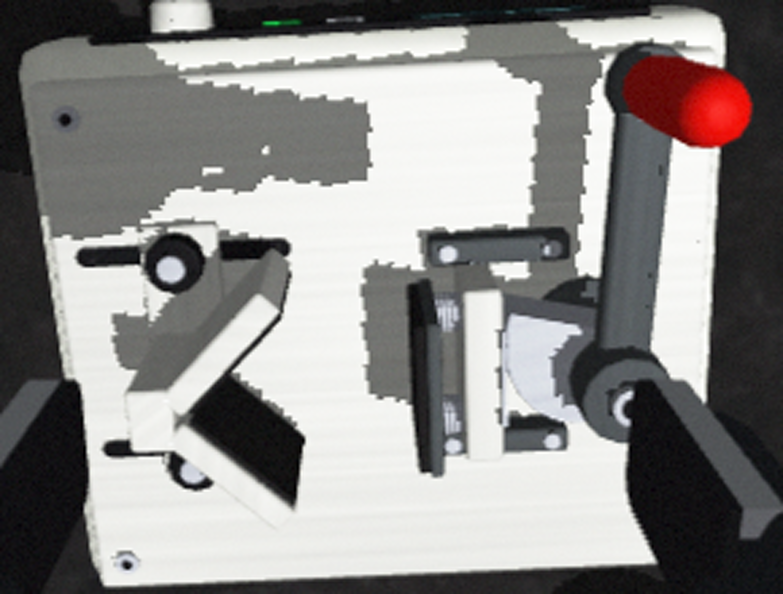

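View pics/w2z.png

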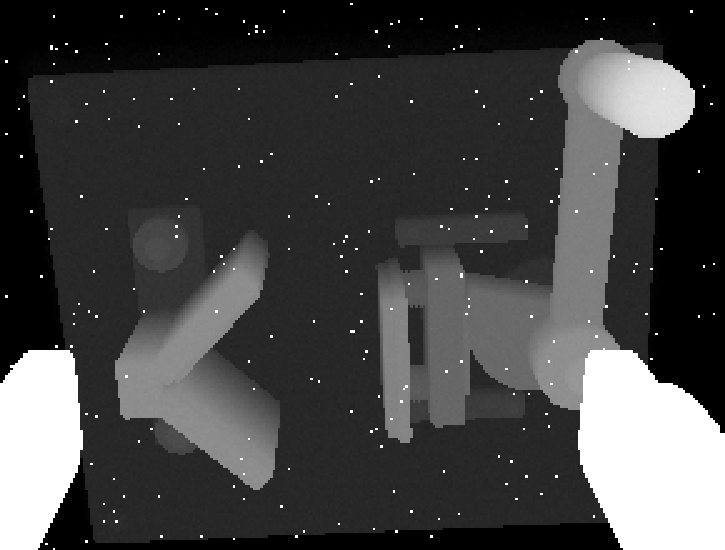

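```bash
cat >> h.py <<'E'
C0=np.array([0.5553,0.1277]);YAW=-0.1417
def sh(P): # world->shaker xy
    c,s=np.cos(YAW),np.sin(YAW);d=P[...,:2]-C0
    return np.stack([d[...,0]*c+d[...,1]*s,-d[...,0]*s+d[...,1]*c,P[...,2]],-1)
def unsh(x,y):
    c,s=np.cos(YAW),np.sin(YAW);return C0+np.array([x*c-y*s,x*s+y*c])
E
python3 - <<'E'
from h import *
f=dict(np.load('pics/w2.npz'));o,M=st();P=wpts(f,o,M);S=sh(P);z=S[...,2]
# raster tops in shaker frame
m=(z>.112)&(z<.130)&(abs(S[...,0])<.06)&(S[...,1]<.03)&(S[...,1]>-.11)
import numpy as np
img=np.zeros((320,480),np.uint8)
q=S[(abs(S[...,0])<.08)&(abs(S[...,1])<.12)&(z>.05)&(z<.14)]
q=q[q[:,2].argsort()]
u=((q[:,1]+.12)*2000).astype(int).clip(0,479);v=((q[:,0]+.08)*2000).astype(int).clip(0,319)
img[v,u]=np.clip((q[:,2]-.06)/.07*255,0,255)
cv2.imwrite('pics/ras.png',cv2.resize(img,None,fx=1.6,fy=1.6,interpolation=cv2.INTER_NEAREST))
# top edges per x-row: V tops y range, pad tops
for x in np.arange(-.045,.05,.005):
    w=(abs(S[...,0]-x)<.0015)
    a=S[w&(z>.116)&(z<.128)&(S[...,1]<-.0)]; b=S[w&(z>.113)&(z<.123)&(S[...,1]>-.02)&(S[...,1]<.03)]; c=S[w&(z>.1)&(z<.123)&(S[...,1]>.0)&(S[...,1]<.05)]
    print(round(x,3),'V',np.percentile(a[:,1],[3,97]).round(4) if len(a)>5 else '', 'pad',np.percentile(b[:,1],[3,97]).round(4) if len(b)>5 else '','jaw',np.percentile(c[:,1],[3,97]).round(4) if len(c)>5 else '')
E
```

```text
t 3.9 tcp [0.5061 0.1302 0.3951] toolx [ 0.194  0.981 -0.004] yawx 78.8 z [-0.014 -0.001 -1.   ] q [ 0.28  0.34 -0.79  1.88  0.27  1.04  0.76] F [ 0.1 -0.8  0.4] M [-0.02  0.01 -0.05] w 0.0856
-0.045 V  pad  jaw 
-0.04 V  pad  jaw 
-0.035 V [-0.0362 -0.0334] pad  jaw 
-0.03 V [-0.0408 -0.0295] pad  jaw 
-0.025 V [-0.0458 -0.0301] pad  jaw [0.025  0.0357]
-0.02 V [-0.0507 -0.0352] pad [0.0092 0.0162] jaw [0.0091 0.0354]
-0.015 V [-0.0554 -0.0397] pad [0.009 0.016] jaw [0.0091 0.0491]
-0.01 V [-0.0611 -0.0455] pad [0.0089 0.0159] jaw [0.009  0.0491]
-0.005 V [-0.0754 -0.0513] pad [0.0087 0.0167] jaw [0.0087 0.0484]
-0.0 V [-0.0755 -0.0555] pad [0.0087 0.0165] jaw [0.0094 0.0491]
0.005 V [-0.0752 -0.0564] pad [0.0092 0.0163] jaw [0.0092 0.0483]
0.01 V [-0.075  -0.0514] pad [0.0089 0.0161] jaw [0.0089 0.0484]
0.015 V [-0.0615 -0.0462] pad [0.0088 0.016 ] jaw [0.0088 0.0492]
0.02 V [-0.0559 -0.041 ] pad [0.0087 0.0159] jaw [0.0087 0.0359]
0.025 V [-0.0507 -0.0358] pad [0.0092 0.0166] jaw [0.0092 0.0355]
0.03 V [-0.0464 -0.0311] pad  jaw [0.0248 0.0358]
0.035 V [-0.0419 -0.0295] pad  jaw 
0.04 V [-0.0377 -0.0328] pad  jaw 
0.045 V  pad  jaw
```

View pics/ras.png

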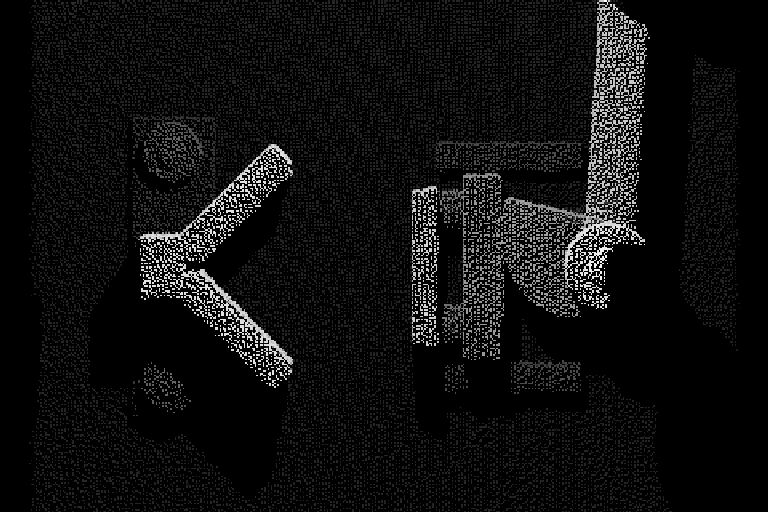

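```bash
sed -i 's/C0=np.array.*/C0=np.array([0.5581,0.1273]);YAW=-0.1417/' h.py
python3 - <<'E'
from h import *
plan((0.480,0.2147,0.395),78.4)
E
```

```text
t 3.9 tcp [0.5061 0.1302 0.3951] toolx [ 0.194  0.981 -0.004] yawx 78.8 z [-0.014 -0.001 -1.   ] q [ 0.28  0.34 -0.79  1.88  0.27  1.04  0.76] F [ 0.1 -0.8  0.4] M [-0.02  0.01 -0.05] w 0.0856
tool delta mm [ 77.8 -41.9   0.3] in dp units [ 0.649 -0.349  0.003] | turn deg [-0.76  0.24  0.44] units [-0.0064  0.002   0.0036]
```

Emit:
{"name": "apply_moves", "arguments": {"dp": [[0.22,-0.12,0],[0.22,-0.12,0],[0.22,-0.12,0],[0,0,0]], "twist": [[-0.006,0.002,0.003],[0,0,0],[0,0,0],[0,0,0]], "jaw": [0,0,0,0]}}

```text
clock: 4.3
tcp_pos: [0.4812, 0.2148, 0.3947]
orientation: [2.461, 1.952, -0.001]
contact_force: [-0.6, -0.6, 0.2]
grip_width: 0.0854
```

Run:
```python
from h import *
plan((0.480,0.2147,0.302),78.4)
```

```text
t 4.3 tcp [0.4812 0.2148 0.3947] toolx [ 0.228  0.974 -0.001] yawx 76.8 z [-0.    -0.001 -1.   ] q [ 0.12  0.35 -0.8   1.88  0.29  1.04  0.54] F [-0.6 -0.6  0.2] M [ 0.01 -0.02 -0.04] w 0.0854
tool delta mm [-0.3 -1.1 92.7] in dp units [-0.002 -0.009  0.773] | turn deg [-0.    0.05 -1.57] units [-0.      0.0004 -0.0131]
```

Position is good. I'll descend and close gently on the handle.

Emit:
{"name": "apply_moves", "arguments": {"dp": [[0,-0.009,0.2],[0,0,0.2],[0,0,0.2],[0,0,0.17],[0,0,0],[0,0,0],[0,0,0],[0,0,0],[0,0,0],[0,0,0]], "twist": [[0,0,-0.013],[0,0,0],[0,0,0],[0,0,0],[0,0,0],[0,0,0],[0,0,0],[0,0,0],[0,0,0],[0,0,0]], "jaw": [0,0,0,0,0,255,255,255,255,255], "grip_force": 30}}

```text
clock: 5.3
tcp_pos: [0.4841, 0.2117, 0.3037]
orientation: [2.458, 1.947, 0.009]
contact_force: [0.6, 3.1, -7.1]
grip_width: 0.0177
```

Run:
```python
from h import *
o,M=st();p=o['tcp_pos'];piv=unsh(0,.07);d=p[:2]-piv;print('piv',piv,'r',np.hypot(*d),'lever',(np.degrees(np.arctan2(d[1],d[0])-YAW)-75))
```

```text
t 5.3 tcp [0.4841 0.2117 0.3037] toolx [0.229 0.973 0.001] yawx 76.7 z [ 0.008 -0.001 -1.   ] q [ 0.06  0.46 -0.74  1.96  0.41  0.86  0.44] F [ 0.6  3.1 -7.1] M [ 0.66 -0.1   0.09] w 0.0177
piv [0.56798584 0.19659841] r 0.085263212500528 lever 102.94314038067245
```

Emit:
{"name": "apply_moves", "arguments": {"dp": [[0.099,0.007,0],[0.099,0.007,0],[0.099,0.007,0],[0.099,0.007,0],[0.099,0.007,0],[0.099,0.007,0]], "twist": [[0,0,0.0667],[0,0,0.0667],[0,0,0.0667],[0,0,0.0667],[0,0,0.0667],[0,0,0.0667]], "jaw": [255,255,255,255,255,255]}}

```text
clock: 5.9
tcp_pos: [0.5228, 0.2692, 0.3037]
orientation: [3.048, 0.745, 0.001]
contact_force: [-0.6, 0.1, -1.6]
grip_width: 0.018
```

```bash
cat >> h.py <<'E'
def lev(target=None,rr=None,z=0.303):
    o,M=st();p=o['tcp_pos'];g=p+M[:,2]*.155;piv=unsh(0,.07)
    for q in(p,g):
        d=q[:2]-piv;a=np.degrees(np.arctan2(d[1],d[0]));print('r',np.hypot(*d).round(4),'lever deg',round(a-np.degrees(YAW)-75,1))
    if target is not None:
        b=np.radians(target+75)+YAW; rr=rr or np.hypot(*(g-np.r_[piv,0])[:2])
        plan(np.r_[piv+rr*np.array([np.cos(b),np.sin(b)]),z],np.degrees(b)-90)
E
python3 - <<'E'
from h import *
lev(45)
E
```

```text
t 5.9 tcp [0.5228 0.2692 0.3037] toolx [ 0.887  0.461 -0.   ] yawx 27.5 z [ 0.002 -0.004 -1.   ] q [-0.18  0.5  -0.52  1.83  0.32  0.89 -0.38] F [-0.6  0.1 -1.6] M [-0.1   0.03  0.34] w 0.018
r 0.0855 lever deg 55.0
r 0.0848 lever deg 55.1
t 5.9 tcp [0.5228 0.2692 0.3037] toolx [ 0.887  0.461 -0.   ] yawx 27.5 z [ 0.002 -0.004 -1.   ] q [-0.18  0.5  -0.52  1.83  0.32  0.89 -0.38] F [-0.6  0.1 -1.6] M [-0.1   0.03  0.34] w 0.018
tool delta mm [14.8  0.8  0.7] in dp units [0.124 0.007 0.006] | turn deg [0.25 0.02 5.58] units [0.0021 0.0001 0.0465]
```

Emit:
{"name": "apply_moves", "arguments": {"dp": [[0.099,0.007,0],[0.099,0.007,0],[0.099,0.007,0],[0.099,0.007,0],[0.099,0.007,0],[0.099,0.007,0]], "twist": [[0,0,0.064],[0,0,0.064],[0,0,0.064],[0,0,0.064],[0,0,0.064],[0,0,0.064]], "jaw": [255,255,255,255,255,255]}}

```text
clock: 6.5
tcp_pos: [0.5906, 0.2792, 0.3037]
orientation: [3.092, -0.541, -0.004]
contact_force: [-0.3, 1.2, -1.0]
grip_width: 0.0181
```

Run:
```python
from h import *
lev(1)
```

```text
t 6.5 tcp [0.5906 0.2792 0.3037] toolx [ 0.941 -0.34  -0.002] yawx -19.9 z [-0.003 -0.003 -1.   ] q [-0.31  0.56 -0.31  1.68  0.21  0.93 -1.05] F [-0.3  1.2 -1. ] M [0.07 0.1  0.28] w 0.0181
r 0.0857 lever deg 7.8
r 0.0852 lever deg 8.0
t 6.5 tcp [0.5906 0.2792 0.3037] toolx [ 0.941 -0.34  -0.002] yawx -19.9 z [-0.003 -0.003 -1.   ] q [-0.31  0.56 -0.31  1.68  0.21  0.93 -1.05] F [-0.3  1.2 -1. ] M [0.07 0.1  0.28] w 0.0181
tool delta mm [10.1  0.3  0.7] in dp units [0.084 0.003 0.006] | turn deg [0.2  0.11 2.27] units [0.0017 0.0009 0.0189]
```

Emit:
{"name": "apply_moves", "arguments": {"dp": [[0.042,0.002,0],[0.042,0.002,0],[0.015,0,0],[0.01,0,0],[0,0,0]], "twist": [[0,0,0.01],[0,0,0.009],[0,0,0],[0,0,0],[0,0,0]], "jaw": [255,255,255,255,255]}}

```text
clock: 7.0
tcp_pos: [0.5997, 0.2766, 0.3038]
orientation: [3.082, -0.593, -0.017]
contact_force: [0.1, 0.7, -2.0]
grip_width: 0.0181
```

Run:
```python
from h import *
lev(0)
```

```text
t 7.0 tcp [0.5997 0.2766 0.3038] toolx [ 0.929 -0.371 -0.01 ] yawx -21.8 z [-0.011 -0.001 -1.   ] q [-0.31  0.58 -0.3   1.66  0.2   0.95 -1.06] F [ 0.1  0.7 -2. ] M [-0.1  -0.19 -0.35] w 0.0181
r 0.086 lever deg 1.5
r 0.0852 lever deg 2.5
t 7.0 tcp [0.5997 0.2766 0.3038] toolx [ 0.929 -0.371 -0.01 ] yawx -21.8 z [-0.011 -0.001 -1.   ] q [-0.31  0.58 -0.3   1.66  0.2   0.95 -1.06] F [ 0.1  0.7 -2. ] M [-0.1  -0.19 -0.35] w 0.0181
tool delta mm [2.2 0.8 0.7] in dp units [0.018 0.007 0.006] | turn deg [0.31 0.56 1.34] units [0.0025 0.0047 0.0111]
```

Emit:
{"name": "apply_moves", "arguments": {"dp": [[0.005,0,0],[0,0,0],[0,0,0],[0,0,0],[0,0,0],[0,0,-0.3],[0,0,-0.3],[0,0,-0.25],[0,0,0]], "twist": [[0,0,0],[0,0,0],[0,0,0],[0,0,0],[0,0,0],[0,0,0],[0,0,0],[0,0,0],[0,0,0]], "jaw": [255,0,0,0,0,0,0,0,0]}}

```text
clock: 7.9
tcp_pos: [0.6032, 0.2741, 0.4087]
orientation: [3.08, -0.591, -0.012]
contact_force: [0.7, 0.7, -0.3]
grip_width: 0.0852
```

Run:
```python
from h import *
o,M=st();f=save('wrist','w3.png');save('top','t3.png')
plan((0.52,0.10,0.40),80)
```

```text
t 7.9 tcp [0.6032 0.2741 0.4087] toolx [ 0.929 -0.37  -0.007] yawx -21.7 z [-0.009 -0.004 -1.   ] q [-0.29  0.48 -0.32  1.56  0.16  1.14 -1.03] F [ 0.7  0.7 -0.3] M [ 0.05 -0.07  0.01] w 0.0852
t 8.0 tcp [0.6022 0.2734 0.4044] toolx [ 0.929 -0.37  -0.011] yawx -21.7 z [-0.014 -0.007 -1.   ] q [-0.29  0.48 -0.32  1.57  0.16  1.14 -1.03] F [-0.2 -0.8 -0.3] M [-0.05 -0.03 -0.02] w 0.0854
tool delta mm [-12.2 191.4   6.8] in dp units [-0.101  1.595  0.057] | turn deg [-5.0000e-02  1.0400e+00 -1.0172e+02] units [-4.000e-04  8.700e-03 -8.476e-01]
```

View pics/w3.png

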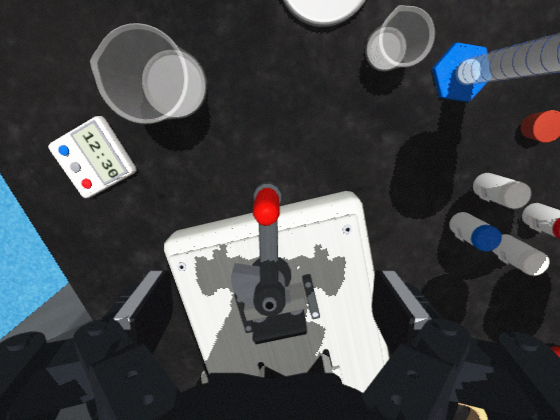

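Emit:
{"name": "apply_moves", "arguments": {"dp": [[0,0,0],[0,0,0],[0,0,0]], "twist": [[0,0.008,0.0667],[0,0,0.0667],[0,0,0.06]], "jaw": [0,0,0]}}

```text
clock: 8.3
tcp_pos: [0.6016, 0.272, 0.3997]
orientation: [2.878, -1.213, 0.005]
contact_force: [-0.0, 0.2, 0.6]
grip_width: 0.0852
```

Run:
```python
from h import *
plan((0.52,-0.27,0.41),-45)
```

```text
t 8.3 tcp [0.6016 0.272  0.3997] toolx [ 0.699 -0.715  0.01 ] yawx -45.7 z [-0.004 -0.018 -1.   ] q [-0.36  0.47 -0.23  1.58  0.13  1.12 -1.42] F [-0.   0.2  0.6] M [-0.02  0.03 -0.02] w 0.0852
tool delta mm [ 3.309e+02  4.371e+02 -1.000e-01] in dp units [ 2.757e+00  3.642e+00 -1.000e-03] | turn deg [ 0.91 -0.56 -0.69] units [ 0.0076 -0.0047 -0.0057]
```

Emit:
{"name": "apply_moves", "arguments": {"dp": [[0.231,0.311,0],[0.231,0.311,0],[0.231,0.311,0],[0.231,0.311,0],[0.231,0.311,0],[0.231,0.311,0],[0.231,0.311,0],[0.231,0.311,0],[0.231,0.311,0],[0.231,0.311,0],[0.231,0.311,0],[0.231,0.311,0],[0.231,0.311,0],[0.231,0.311,0],[0,0,0]], "twist": [[0.0076,-0.0047,0],[0,0,0],[0,0,0],[0,0,0],[0,0,0],[0,0,0],[0,0,0],[0,0,0],[0,0,0],[0,0,0],[0,0,0],[0,0,0],[0,0,0],[0,0,0],[0,0,0]], "jaw": [0,0,0,0,0,0,0,0,0,0,0,0,0,0,0]}}

```text
clock: 9.8
tcp_pos: [0.4854, -0.3943, 0.3768]
orientation: [2.884, -1.213, -0.053]
contact_force: [-0.3, -0.3, 0.7]
grip_width: 0.0852
```

Run:
```python
from h import *
o,M=st();f=save('wrist','w4.png');P=wpts(f,o,M)
hsv=cv2.cvtColor(f['color'],cv2.COLOR_RGB2HSV)
m=((hsv[...,0]>112)&(hsv[...,0]<128)&(hsv[...,1]>150)&(P[...,2]<.25)).astype(np.uint8)
k,l,s,c=cv2.connectedComponentsWithStats(m)
for i in range(1,k):
    if s[i,4]>150:
        q=P[l==i];mz=np.percentile(q[:,2],90);q=q[abs(q[:,2]-mz)<.004];print(c[i].round(),s[i,4],mz.round(4),((q.min(0)+q.max(0))/2).round(4),(q.max(0)-q.min(0)).round(4))
plan((0.5675,-0.318,0.41),-45)
```

```text
t 9.8 tcp [ 0.4854 -0.3943  0.3768] toolx [ 0.699 -0.715 -0.026] yawx -45.6 z [-0.036  0.002 -0.999] q [ 0.57  0.43  0.02  1.7   0.01  1.05 -0.22] F [-0.3 -0.3  0.7] M [-0.02  0.01 -0.02] w 0.0852
[289.  52.] 417 0.1285 [ 0.565  -0.3222  0.1272] [0.0283 0.0309 0.0053]
[114. 208.] 4130 0.1682 [ 0.4272 -0.3145  0.1669] [0.041  0.042  0.0053]
t 9.85 tcp [ 0.4866 -0.391   0.3763] toolx [ 0.701 -0.712 -0.029] yawx -45.5 z [-0.036  0.004 -0.999] q [ 0.56  0.43  0.01  1.7   0.01  1.05 -0.22] F [-0.8  0.4 -0.6] M [ 0.05  0.04 -0.03] w 0.0854
tool delta mm [   3.7 -108.1  -36.3] in dp units [ 0.031 -0.9   -0.302] | turn deg [ 1.3   1.65 -0.44] units [ 0.0108  0.0138 -0.0037]
```

View pics/w4.png

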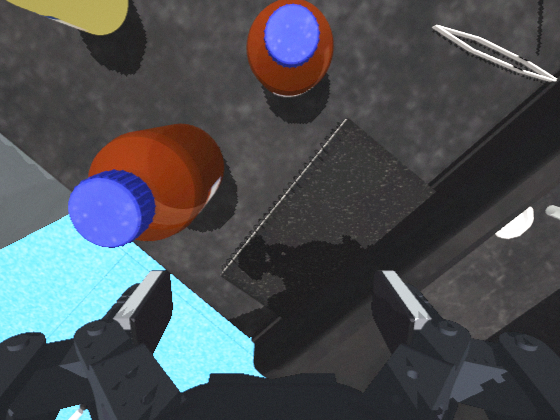

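Emit:
{"name": "apply_moves", "arguments": {"dp": [[0,-0.2,-0.15],[0,-0.1,-0.1],[0,0,0],[0,0,0]], "twist": [[0.0108,0.0138,0],[0,0,0],[0,0,0],[0,0,0]], "jaw": [0,0,0,0]}}

```text
clock: 10.25
tcp_pos: [0.5169, -0.3583, 0.4058]
orientation: [-2.899, 1.201, 0.002]
contact_force: [-0.9, -0.8, -0.2]
grip_width: 0.0853
```

Run:
```python
from h import *
o,M=st();f=save('wrist','w5.png');P=wpts(f,o,M)
hsv=cv2.cvtColor(f['color'],cv2.COLOR_RGB2HSV)
m=((hsv[...,0]>112)&(hsv[...,0]<128)&(hsv[...,1]>150)&(P[...,2]<.25)).astype(np.uint8)
k,l,s,c=cv2.connectedComponentsWithStats(m)
for i in range(1,k):
    if s[i,4]>150:
        q=P[l==i];mz=np.percentile(q[:,2],90);q=q[abs(q[:,2]-mz)<.003];print(c[i].round(),s[i,4],mz.round(4),((q.min(0)+q.max(0))/2).round(4),(q.max(0)-q.min(0)).round(4))
plan((0.566,-0.318,0.41),-45)
```

```text
t 10.25 tcp [ 0.5169 -0.3583  0.4058] toolx [ 0.707 -0.707 -0.002] yawx -45.0 z [ 0.001  0.004 -1.   ] q [ 0.51  0.4  -0.01  1.67 -0.    1.07 -0.28] F [-0.9 -0.8 -0.2] M [-0.04  0.   -0.01] w 0.0853
[287. 139.] 522 0.1287 [ 0.5653 -0.3256  0.128 ] [0.0274 0.0228 0.0045]
[136. 263.] 1973 0.168 [ 0.427  -0.309   0.1672] [0.04   0.03   0.0043]
t 10.3 tcp [ 0.5171 -0.3582  0.4059] toolx [ 0.707 -0.707 -0.002] yawx -45.0 z [ 0.001  0.004 -1.   ] q [ 0.51  0.4  -0.01  1.67 -0.    1.07 -0.28] F [0.5 0.5 0. ] M [ 0.03 -0.02 -0.05] w 0.0856
tool delta mm [  6.2 -63.   -3.9] in dp units [ 0.051 -0.525 -0.032] | turn deg [-0.21  0.13 -0.01] units [-0.0017  0.0011 -0.0001]
```

Run:
```python
from h import *
f=dict(np.load('pics/w5.npz'));o,M=st();P=wpts(f,o,M);z=P[...,2]
m=((z>.123)&(z<.133)).astype(np.uint8);m[:,:240]=0;m[:,340:]=0;m[:90]=0;m[190:]=0
k,l,s,c=cv2.connectedComponentsWithStats(m);i=1+s[1:,4].argmax();q=P[l==i][:,:2];print(s[i],c[i])
print(cv2.minEnclosingCircle((q*1000).astype(np.float32)),q.min(0),q.max(0))
# body cylinder silhouette: side points
b=P[(z>.02)&(z<.08)&(np.hypot(P[...,0]-.566,P[...,1]+.318)<.045)]
x,y=b[:,0],b[:,1];from scipy.optimize import least_squares
r_=least_squares(lambda a:np.hypot(x-a[0],y-a[1])-.031,[.566,-.318],loss='soft_l1',f_scale=.001);print(len(b),r_.x)
w=f['color'][80:260,180:400];cv2.imwrite('pics/w5c.png',cv2.resize(w,None,fx=3,fy=3)[:,:,::-1])
```

```text
t 10.3 tcp [ 0.5171 -0.3582  0.4059] toolx [ 0.707 -0.707 -0.002] yawx -45.0 z [ 0.001  0.004 -1.   ] q [ 0.51  0.4  -0.01  1.67 -0.    1.07 -0.28] F [0.5 0.5 0. ] M [ 0.03 -0.02 -0.05] w 0.0856
[ 263  107   45   47 1569] [285.07711918 129.77756533]
((567.2548828125, -321.31256103515625), 16.13215446472168) [ 0.55123424 -0.33735023] [ 0.58273837 -0.30534635]
76 [ 0.56723649 -0.32147114]
```

View pics/w5c.png

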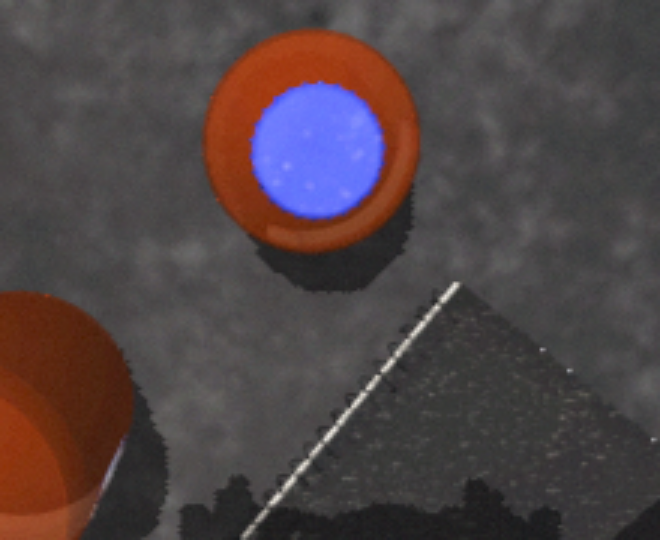

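Run:
```python
from h import *
plan((0.5672,-0.3214,0.405),-45)
```

```text
t 10.3 tcp [ 0.5171 -0.3582  0.4059] toolx [ 0.707 -0.707 -0.002] yawx -45.0 z [ 0.001  0.004 -1.   ] q [ 0.51  0.4  -0.01  1.67 -0.    1.07 -0.28] F [0.5 0.5 0. ] M [ 0.03 -0.02 -0.05] w 0.0856
tool delta mm [  9.4 -61.5   1.1] in dp units [ 0.079 -0.512  0.009] | turn deg [-0.21  0.13 -0.01] units [-0.0017  0.0011 -0.0001]
```

Emit:
{"name": "apply_moves", "arguments": {"dp": [[0.04,-0.256,0],[0.04,-0.256,0],[0,0,0],[0,0,0]], "twist": [[0,0,0],[0,0,0],[0,0,0],[0,0,0]], "jaw": [0,0,0,0]}}

```text
clock: 10.7
tcp_pos: [0.5676, -0.3202, 0.4055]
orientation: [-2.9, 1.202, 0.004]
contact_force: [-0.7, -0.5, -0.0]
grip_width: 0.0857
```

Run:
```python
from h import *
plan((0.5672,-0.3214,0.235),-45)
```

```text
t 10.7 tcp [ 0.5676 -0.3202  0.4055] toolx [ 0.707 -0.707 -0.003] yawx -45.0 z [-0.002  0.003 -1.   ] q [ 0.43  0.44 -0.02  1.61  0.01  1.09 -0.37] F [-0.7 -0.5 -0. ] M [-0.03 -0.    0.02] w 0.0857
tool delta mm [  1.2   1.3 170.4] in dp units [0.01  0.011 1.42 ] | turn deg [-0.07  0.2  -0.02] units [-0.0006  0.0017 -0.0002]
```

Emit:
{"name": "apply_moves", "arguments": {"dp": [[0.01,0.011,0.2],[0,0,0.2],[0,0,0.2],[0,0,0.2],[0,0,0.1],[0,0,0],[0,0,0]], "twist": [[0,0.0017,0],[0,0,0],[0,0,0],[0,0,0],[0,0,0],[0,0,0],[0,0,0]], "jaw": [0,0,0,0,0,0,0]}}

```text
clock: 11.4
tcp_pos: [0.5631, -0.3267, 0.2953]
orientation: [2.896, -1.21, 0.002]
contact_force: [-0.4, 0.8, 0.9]
grip_width: 0.0853
```

Run:
```python
from h import *
plan((0.5672,-0.3214,0.236),-45)
```

```text
t 11.4 tcp [ 0.5631 -0.3267  0.2953] toolx [ 0.703 -0.712  0.002] yawx -45.4 z [ 0.    -0.003 -1.   ] q [ 0.44  0.55 -0.02  1.71  0.02  0.88 -0.38] F [-0.4  0.8  0.9] M [ 0.03 -0.07 -0.  ] w 0.0853
tool delta mm [-1.  -6.8 59.3] in dp units [-0.008 -0.057  0.494] | turn deg [ 0.13 -0.13 -0.36] units [ 0.0011 -0.0011 -0.003 ]
```

Emit:
{"name": "apply_moves", "arguments": {"dp": [[-0.008,-0.057,0],[0,-0.01,0.15],[0,-0.01,0.15],[0,0,0.15],[0,0,0.03],[0,0,0]], "twist": [[0,0,-0.003],[0,0,0],[0,0,0],[0,0,0],[0,0,0],[0,0,0]], "jaw": [0,0,0,0,0,0]}}

```text
clock: 12.0
tcp_pos: [0.574, -0.3192, 0.245]
orientation: [2.901, -1.198, 0.025]
contact_force: [-0.5, 0.8, 0.3]
grip_width: 0.0857
```

Run:
```python
from h import *
plan((0.5672,-0.3214,0.236),-45)
```

```text
t 12.0 tcp [ 0.574  -0.3192  0.245 ] toolx [ 0.709 -0.705  0.016] yawx -44.9 z [ 0.014 -0.009 -1.   ] q [ 0.43  0.62 -0.02  1.73  0.02  0.78 -0.39] F [-0.5  0.8  0.3] M [ 0.03  0.08 -0.07] w 0.0857
tool delta mm [-3.4  6.3  8.9] in dp units [-0.028  0.053  0.074] | turn deg [-0.22 -0.91  0.13] units [-0.0018 -0.0076  0.0011]
```

Emit:
{"name": "apply_moves", "arguments": {"dp": [[-0.028,0.053,0.05],[0,0,0.02],[0,0,0],[0,0,0]], "twist": [[-0.002,-0.0076,0],[0,0,0],[0,0,0],[0,0,0]], "jaw": [0,0,0,0]}}

```text
clock: 12.4
tcp_pos: [0.5677, -0.3221, 0.2394]
orientation: [2.903, -1.199, 0.005]
contact_force: [-1.4, 0.7, -0.5]
grip_width: 0.086
```

Run:
```python
from h import *
plan((0.5672,-0.3214,0.236),-45)
```

```text
t 12.4 tcp [ 0.5677 -0.3221  0.2394] toolx [ 0.709 -0.706  0.003] yawx -44.9 z [ 0.003 -0.002 -1.   ] q [ 0.44  0.62 -0.03  1.73  0.02  0.78 -0.38] F [-1.4  0.7 -0.5] M [-0.02 -0.02  0.  ] w 0.086
tool delta mm [-0.9 -0.1  3.4] in dp units [-0.008 -0.001  0.028] | turn deg [-0.05 -0.19  0.13] units [-0.0004 -0.0016  0.0011]
```

Emit:
{"name": "apply_moves", "arguments": {"dp": [[-0.008,0,0.028],[0,0,0],[0,0,0],[0,0,0],[0,0,0],[0,0,0],[0,0,0]], "twist": [[0,-0.0016,0],[0,0,0],[0,0,0],[0,0,0],[0,0,0],[0,0,0],[0,0,0]], "jaw": [0,255,255,255,255,255,255], "grip_force": 45}}

```text
clock: 13.1
tcp_pos: [0.5673, -0.3215, 0.237]
orientation: [-2.903, 1.199, -0.002]
contact_force: [0.5, 0.0, 1.8]
grip_width: 0.0594
```

Run:
```python
from h import *
plan((0.5672,-0.3214,0.236),-45);save('wrist','w6.png')
```

```text
t 13.1 tcp [ 0.5673 -0.3215  0.237 ] toolx [ 0.709 -0.706  0.001] yawx -44.9 z [ 0.002  0.    -1.   ] q [ 0.44  0.62 -0.03  1.74  0.02  0.78 -0.38] F [0.5 0.  1.8] M [0.01 0.11 0.02] w 0.0594
tool delta mm [-0.1 -0.   1. ] in dp units [-0.001 -0.     0.009] | turn deg [-0.08 -0.05  0.12] units [-0.0006 -0.0004  0.001 ]
```

View pics/w6.png

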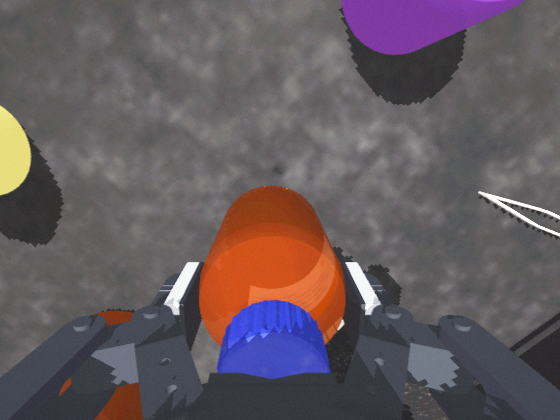

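Emit:
{"name": "apply_moves", "arguments": {"dp": [[0,0,-0.1],[0,0,-0.2],[0,0,-0.3],[0,0,-0.3],[0,0,-0.3],[0,0,-0.3],[0,0,-0.2],[0,0,-0.1],[0,0,0],[0,0,0]], "twist": [[0,0,0],[0,0,0],[0,0,0],[0,0,0],[0,0,0],[0,0,0],[0,0,0],[0,0,0],[0,0,0],[0,0,0]], "jaw": [255,255,255,255,255,255,255,255,255,255]}}

```text
clock: 14.15
tcp_pos: [0.5651, -0.3203, 0.4605]
orientation: [-2.902, 1.197, 0.013]
contact_force: [-0.2, 0.4, -2.8]
grip_width: 0.0594
```

Run:
```python
from h import *
print(unsh(0,-.0139));plan((0.5556,0.1135,0.44),-45);save('wrist','w7.png')
```

```text
[0.55613695 0.11353931]
t 14.15 tcp [ 0.5651 -0.3203  0.4605] toolx [ 0.709 -0.705 -0.008] yawx -44.8 z [-0.007  0.005 -1.   ] q [ 0.43  0.39 -0.02  1.55  0.01  1.2  -0.37] F [-0.2  0.4 -2.8] M [ 0.01  0.02 -0.06] w 0.0594
tool delta mm [-312.4 -301.    22.7] in dp units [-2.604 -2.508  0.189] | turn deg [0.07 0.48 0.17] units [0.0006 0.004  0.0014]
```

View pics/w7.png

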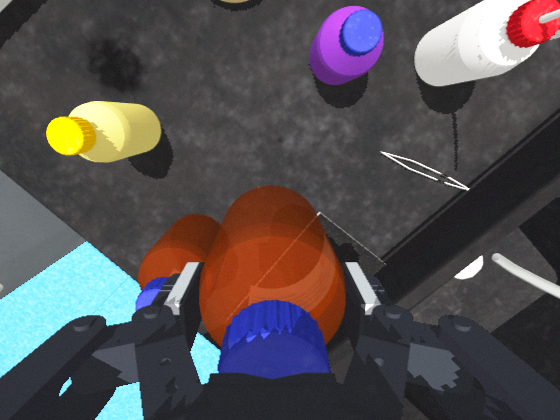

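Emit:
{"name": "apply_moves", "arguments": {"dp": [[-0.1,-0.1,0],[-0.2,-0.19,0],[-0.23,-0.22,0],[-0.23,-0.22,0],[-0.23,-0.22,0],[-0.23,-0.22,0],[-0.23,-0.22,0],[-0.23,-0.22,0],[-0.23,-0.22,0],[-0.23,-0.22,0],[-0.23,-0.22,0],[-0.23,-0.22,0],[-0.1,-0.1,0],[0,0,0],[0,0,0],[0,0,0]], "twist": [[0,0.004,0],[0,0,0],[0,0,0],[0,0,0],[0,0,0],[0,0,0],[0,0,0],[0,0,0],[0,0,0],[0,0,0],[0,0,0],[0,0,0],[0,0,0],[0,0,0],[0,0,0],[0,0,0]], "jaw": [255,255,255,255,255,255,255,255,255,255,255,255,255,255,255,255]}}

```text
clock: 15.8
tcp_pos: [0.5406, 0.1602, 0.4374]
orientation: [2.899, -1.175, -0.054]
contact_force: [0.5, 0.3, -2.9]
grip_width: 0.0592
```

Run:
```python
from h import *
print(unsh(0,-.009));plan((0.5568,0.1185,0.44),-45);save('wrist','w8.png')
```

```text
[0.55682896 0.1183902 ]
t 15.8 tcp [0.5406 0.1602 0.4374] toolx [ 0.717 -0.696 -0.027] yawx -44.2 z [-0.037  0.001 -0.999] q [-0.18  0.29 -0.26  1.76  0.06  1.14 -1.23] F [ 0.5  0.3 -2.9] M [-0.02 -0.06 -0.02] w 0.0592
tool delta mm [40.6 18.7 -3.2] in dp units [ 0.338  0.156 -0.027] | turn deg [1.44 1.55 0.87] units [0.012  0.0129 0.0072]
```

View pics/w8.png

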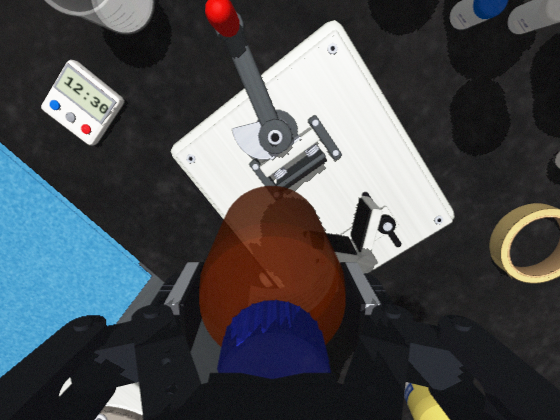

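Run:
```python
from h import *
f=dict(np.load('pics/w8.npz'))
o,M=st();P=wpts(f,o,M);S=sh(P);z=S[...,2]
print('lever handle',end=' ')
hsv=cv2.cvtColor(f['color'],cv2.COLOR_RGB2HSV)
mr=((hsv[...,0]<6)|(hsv[...,0]>174))&(hsv[...,1]>150)&(z>.158)&(z<.175);q=S[mr];print(len(q),q.mean(0))
for x in np.arange(-.045,.05,.005):
    w=(abs(S[...,0]-x)<.0015)
    a=S[w&(z>.116)&(z<.128)&(S[...,1]<-.015)&(S[...,1]>-.1)]; b=S[w&(z>.113)&(z<.123)&(S[...,1]>.018)&(S[...,1]<.045)]
    print(round(x,3),'V',np.percentile(a[:,1],[3,97]).round(4) if len(a)>5 else '', 'pad',np.percentile(b[:,1],[3,97]).round(4) if len(b)>5 else '')
```

```text
t 15.85 tcp [0.5407 0.1598 0.4374] toolx [ 0.717 -0.697 -0.027] yawx -44.2 z [-0.037  0.001 -0.999] q [-0.18  0.29 -0.26  1.76  0.06  1.14 -1.23] F [-0.8  0.2 -3.4] M [ 0.01 -0.06 -0.01] w 0.0592
lever handle 572 [0.01974959 0.15622929 0.16277783]
-0.045 V  pad 
-0.04 V  pad 
-0.035 V  pad 
-0.03 V  pad 
-0.025 V  pad 
-0.02 V  pad [0.0325 0.0361]
-0.015 V [-0.0558 -0.0425] pad [0.0285 0.0361]
-0.01 V [-0.0589 -0.0464] pad [0.0284 0.0359]
-0.005 V [-0.074  -0.0512] pad [0.0285 0.0359]
-0.0 V [-0.0749 -0.0567] pad [0.0286 0.0361]
0.005 V [-0.0751 -0.0535] pad [0.0284 0.0359]
0.01 V [-0.0739 -0.0485] pad [0.0286 0.0361]
0.015 V [-0.0585 -0.0433] pad [0.0285 0.036 ]
0.02 V [-0.0532 -0.0382] pad [0.0287 0.0361]
0.025 V [-0.0483 -0.0336] pad [0.0291 0.036 ]
0.03 V [-0.0432 -0.0287] pad 
0.035 V [-0.0382 -0.0288] pad 
0.04 V  pad 
0.045 V  pad
```

Emit:
{"name": "apply_moves", "arguments": {"dp": [[0.15,0.08,0],[0.15,0.08,0],[0,0,0],[0,0,0],[0,0,0]], "twist": [[0.012,0.0129,0],[0,0,0],[0,0,0],[0,0,0],[0,0,0]], "jaw": [255,255,255,255,255]}}

```text
clock: 16.35
tcp_pos: [0.5535, 0.1144, 0.4366]
orientation: [2.904, -1.194, 0.002]
contact_force: [-0.4, -0.1, -3.4]
grip_width: 0.0593
```

Run:
```python
from h import *
plan((0.5568,0.1185,0.34),-45)
```

```text
t 16.35 tcp [0.5535 0.1144 0.4366] toolx [ 0.711 -0.703  0.002] yawx -44.7 z [ 0.    -0.002 -1.   ] q [-0.12  0.28 -0.24  1.77  0.07  1.1  -1.16] F [-0.4 -0.1 -3.4] M [-0.01  0.01  0.03] w 0.0593
tool delta mm [-0.7 -5.3 96.6] in dp units [-0.006 -0.044  0.805] | turn deg [ 0.07 -0.09  0.3 ] units [ 0.0005 -0.0008  0.0025]
```

Emit:
{"name": "apply_moves", "arguments": {"dp": [[-0.006,-0.044,0.1],[0,0,0.2],[0,0,0.15],[0,0,0.06],[0,0,0],[0,0,0]], "twist": [[0,0,0],[0,0,0],[0,0,0],[0,0,0],[0,0,0],[0,0,0]], "jaw": [255,255,255,255,255,255]}}

```text
clock: 16.95
tcp_pos: [0.5566, 0.1233, 0.3715]
orientation: [-2.908, 1.187, -0.0]
contact_force: [-1.0, 0.6, -0.9]
grip_width: 0.0594
```

Run:
```python
from h import *
plan((0.5568,0.1185,0.34),-45)
```

```text
t 16.95 tcp [0.5566 0.1233 0.3715] toolx [ 0.714 -0.7   -0.   ] yawx -44.4 z [ 0.     0.001 -1.   ] q [-0.14  0.35 -0.24  1.83  0.1   0.97 -1.19] F [-1.   0.6 -0.9] M [ 0.04 -0.01  0.  ] w 0.0594
tool delta mm [ 3.5  3.3 31.5] in dp units [0.029 0.028 0.262] | turn deg [-0.04  0.01  0.59] units [-0.0003  0.      0.0049]
```

Emit:
{"name": "apply_moves", "arguments": {"dp": [[0.029,0.028,0],[0,0,0],[0,0,0]], "twist": [[0,0,0],[0,0,0],[0,0,0]], "jaw": [255,255,255]}}

```text
clock: 17.25
tcp_pos: [0.5574, 0.1186, 0.3734]
orientation: [-2.906, 1.186, -0.004]
contact_force: [0.6, -0.8, -2.5]
grip_width: 0.0593
```

Run:
```python
from h import *
plan((0.5568,0.1185,0.34),-45);save('wrist','w9.png')
```

```text
t 17.25 tcp [0.5574 0.1186 0.3734] toolx [ 0.714 -0.7    0.002] yawx -44.4 z [ 0.004  0.001 -1.   ] q [-0.13  0.35 -0.23  1.83  0.1   0.97 -1.18] F [ 0.6 -0.8 -2.5] M [ 0.06  0.04 -0.04] w 0.0593
tool delta mm [-0.4  0.6 33.4] in dp units [-0.004  0.005  0.278] | turn deg [-0.2  -0.09  0.6 ] units [-0.0017 -0.0007  0.005 ]
```

View pics/w9.png

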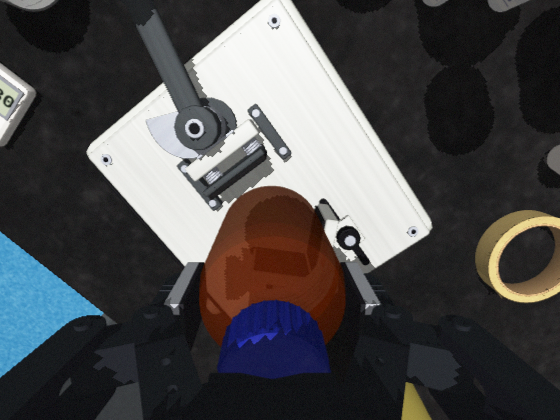

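Emit:
{"name": "apply_moves", "arguments": {"dp": [[0,0.005,0.08],[0,0,0.08],[0,0,0.08],[0,0,0.08],[0,0,0],[0,0,0]], "twist": [[-0.001,0,0],[0,0,0],[0,0,0],[0,0,0],[0,0,0],[0,0,0]], "jaw": [255,255,255,255,255,255]}}

```text
clock: 17.9
tcp_pos: [0.5568, 0.1178, 0.331]
orientation: [2.908, -1.187, 0.002]
contact_force: [0.7, 0.1, -2.2]
grip_width: 0.0593
```

Run:
```python
from h import *
plan((0.5568,0.1185,0.307),-45)
```

```text
t 17.9 tcp [0.5568 0.1178 0.331 ] toolx [ 0.714 -0.7    0.001] yawx -44.4 z [ 0.001 -0.001 -1.   ] q [-0.14  0.4  -0.23  1.87  0.12  0.88 -1.2 ] F [ 0.7  0.1 -2.2] M [ 0.01  0.01 -0.01] w 0.0593
tool delta mm [-0.5 -0.5 24. ] in dp units [-0.005 -0.004  0.2  ] | turn deg [-0.02 -0.07  0.58] units [-0.0002 -0.0006  0.0048]
```

Emit:
{"name": "apply_moves", "arguments": {"dp": [[0,0,0.06],[0,0,0.06],[0,0,0.04],[0,0,0.02],[0,0,0.02],[0,0,0]], "twist": [[0,0,0],[0,0,0],[0,0,0],[0,0,0],[0,0,0],[0,0,0]], "jaw": [255,255,255,255,255,255]}}

```text
clock: 18.5
tcp_pos: [0.5579, 0.1187, 0.3074]
orientation: [-2.906, 1.186, -0.006]
contact_force: [0.5, 0.5, -3.3]
grip_width: 0.0592
```

Run:
```python
from h import *
plan((0.5568,0.1185,0.307),-45)
```

```text
t 18.5 tcp [0.5579 0.1187 0.3074] toolx [ 0.714 -0.7    0.003] yawx -44.4 z [ 0.005  0.001 -1.   ] q [-0.14  0.43 -0.22  1.89  0.13  0.83 -1.21] F [ 0.5  0.5 -3.3] M [-0.05 -0.01 -0.02] w 0.0592
tool delta mm [-0.7  0.9  0.4] in dp units [-0.005  0.007  0.003] | turn deg [-0.22 -0.15  0.59] units [-0.0018 -0.0013  0.0049]
```

Emit:
{"name": "apply_moves", "arguments": {"dp": [[0,0.007,0.01],[0,0,0.01],[0,0,0]], "twist": [[-0.0018,-0.001,0],[0,0,0],[0,0,0]], "jaw": [255,255,255]}}

```text
clock: 18.8
tcp_pos: [0.5582, 0.119, 0.3072]
orientation: [-2.906, 1.186, -0.005]
contact_force: [-1.2, 0.8, -3.2]
grip_width: 0.0593
```

Emit:
{"name": "apply_moves", "arguments": {"dp": [[0,0,0.006],[0,0,0]], "twist": [[0,0,0],[0,0,0]], "jaw": [255,255]}}

```text
clock: 19.0
tcp_pos: [0.5584, 0.1192, 0.307]
orientation: [-2.906, 1.185, -0.006]
contact_force: [-1.3, -0.9, 0.5]
grip_width: 0.0591
```

Run:
```python
from h import *
plan((0.5568,0.1185,0.307),-45)
```

```text
t 19.0 tcp [0.5584 0.1192 0.307 ] toolx [ 0.715 -0.7    0.002] yawx -44.4 z [ 0.005  0.002 -1.   ] q [-0.14  0.43 -0.23  1.89  0.13  0.83 -1.21] F [-1.3 -0.9  0.5] M [-0.06  0.24 -0.07] w 0.0591
tool delta mm [-0.6  1.6 -0. ] in dp units [-0.005  0.013 -0.   ] | turn deg [-0.27 -0.14  0.61] units [-0.0023 -0.0011  0.0051]
```

Emit:
{"name": "apply_moves", "arguments": {"dp": [[0,0,0],[0,0,0],[0,0,0],[0,0,0],[0,0,-0.05],[0,0,-0.2],[0,0,-0.35],[0,0,-0.35],[0,0,-0.1],[0,0,0]], "twist": [[0,0,0],[0,0,0],[0,0,0],[0,0,0],[0,0,0],[0,0,0],[0,0,0],[0,0,0],[0,0,0],[0,0,0]], "jaw": [200,100,0,0,0,0,0,0,0,0]}}

```text
clock: 20.0
tcp_pos: [0.5576, 0.1182, 0.4372]
orientation: [-2.907, 1.187, -0.003]
contact_force: [0.0, 0.4, -0.6]
grip_width: 0.0855
```

Run:
```python
from h import *
plan((0.50,0.13,0.40),78.4);save('wrist','w10.png');save('scene','s10.png')
```

```text
t 20.0 tcp [0.5576 0.1182 0.4372] toolx [ 0.714 -0.7    0.001] yawx -44.4 z [ 0.002  0.001 -1.   ] q [-0.12  0.29 -0.24  1.76  0.08  1.1  -1.16] F [ 0.   0.4 -0.6] M [-0.02  0.01  0.04] w 0.0855
tool delta mm [-49.5  32.   37.1] in dp units [-0.412  0.266  0.309] | turn deg [   0.     -0.17 -122.82] units [ 0.     -0.0014 -1.0235]
```

View pics/w10.png

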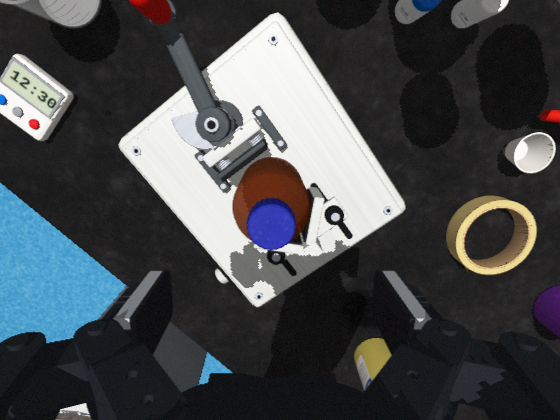

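```bash
cat >> h.py <<'E'
def meas(f,o,M,ztop=.198):
    P=wpts(f,o,M);S=sh(P);z=S[...,2]
    m=(abs(z-ztop)<.005)&(abs(S[...,0])<.05)&(abs(S[...,1]+.01)<.04);q=S[m]
    print('cap n',m.sum(),'z',np.median(z[m]).round(4),'circ mm',cv2.minEnclosingCircle((q[:,:2]*1000).astype(np.float32)),'mid',((np.percentile(q,1,axis=0)+np.percentile(q,99,axis=0))/2).round(4))
    pad=[];jaw=[]
    for x in np.arange(-.024,.025,.004):
        w=(abs(S[...,0]-x)<.0015)
        b=S[w&(z>.112)&(z<.123)&(S[...,1]>.005)&(S[...,1]<.045)]
        c=S[w&(z>.098)&(z<.111)&(S[...,1]>.02)&(S[...,1]<.065)]
        print(round(x,3),'pad',np.percentile(b[:,1],[3,97]).round(4) if len(b)>5 else '','jaw',np.percentile(c[:,1],[3,97]).round(4) if len(c)>5 else '')
    hsv=cv2.cvtColor(f['color'],cv2.COLOR_RGB2HSV)
    mr=((hsv[...,0]<6)|(hsv[...,0]>174))&(hsv[...,1]>150)&(z>.155)&(z<.175)
    if mr.any():
        q=S[mr].mean(0);a=np.degrees(np.arctan2(q[1]-.07,q[0]));print('handle',q.round(4),'lever deg',round(a%360-75,1))
E
python3 - <<'E'
from h import *
f=dict(np.load('pics/w10.npz'));f2=r.get_obs();o,M=st();meas(f,o,M)
f=dict(np.load('pics/s10.npz'));w=f['color'][160:300,180:330];cv2.imwrite('pics/s10c.png',cv2.resize(w,None,fx=4,fy=4,interpolation=cv2.INTER_CUBIC)[:,:,::-1])
E
```

```text
t 20.1 tcp [0.5572 0.1181 0.4349] toolx [ 0.714 -0.7   -0.   ] yawx -44.4 z [-0.001 -0.    -1.   ] q [-0.12  0.29 -0.24  1.76  0.08  1.1  -1.16] F [-0.6  0.6  0.2] M [-0.   -0.04  0.02] w 0.0856
cap n 1757 z 0.1956 circ mm ((0.7895386815071106, -7.809107303619385), 16.160959243774414) mid [ 0.001  -0.0078  0.1954]
-0.024 pad [0.0282 0.0353] jaw [0.0359 0.0645]
-0.02 pad [0.0281 0.0358] jaw [0.0375 0.0644]
-0.016 pad [0.0281 0.0357] jaw [0.0442 0.064 ]
-0.012 pad [0.0281 0.0358] jaw [0.0446 0.059 ]
-0.008 pad [0.0279 0.0357] jaw [0.0313 0.0571]
-0.004 pad [0.0224 0.0355] jaw [0.0316 0.0567]
0.0 pad [0.0226 0.0355] jaw [0.0226 0.0562]
0.004 pad [0.0224 0.0357] jaw [0.0223 0.0578]
0.008 pad [0.0214 0.0356] jaw [0.0217 0.0609]
0.012 pad [0.0201 0.0357] jaw [0.0204 0.0641]
0.016 pad [0.0182 0.0358] jaw [0.0408 0.0557]
0.02 pad [0.0151 0.0358] jaw [0.0442 0.0555]
0.024 pad [0.0107 0.0355] jaw [0.0305 0.0554]
handle [0.015  0.1386 0.1588] lever deg 2.7
```

View pics/s10c.png

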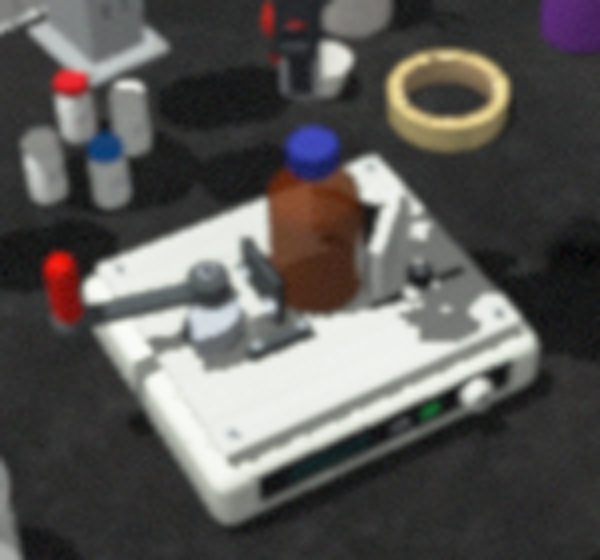

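Run:
```python
from h import *
plan((0.602,0.2795,0.405),-22)
```

```text
t 20.1 tcp [0.5572 0.1181 0.4349] toolx [ 0.714 -0.7   -0.   ] yawx -44.4 z [-0.001 -0.    -1.   ] q [-0.12  0.29 -0.24  1.76  0.08  1.1  -1.16] F [-0.6  0.6  0.2] M [-0.   -0.04  0.02] w 0.0856
tool delta mm [ -81.  -146.7   29.9] in dp units [-0.675 -1.222  0.249] | turn deg [  0.04   0.04 -22.41] units [ 0.0003  0.0003 -0.1867]
```

Emit:
{"name": "apply_moves", "arguments": {"dp": [[-0.135,-0.244,0],[-0.135,-0.244,0],[-0.135,-0.244,0],[-0.135,-0.244,0],[-0.135,-0.244,0],[0,0,0],[0,0,0],[0,0,0],[0,0,0]], "twist": [[0,0,0],[0,0,0],[0,0,0],[0,0,0],[0,0,0],[0,0,-0.062],[0,0,-0.062],[0,0,-0.062],[0,0,0]], "jaw": [0,0,0,0,0,0,0,0,0]}}

```text
clock: 21.0
tcp_pos: [0.6003, 0.2833, 0.4108]
orientation: [3.067, -0.578, -0.044]
contact_force: [-0.3, 0.0, 0.3]
grip_width: 0.0854
```

Run:
```python
from h import *
plan((0.602,0.2795,0.36),-22)
```

```text
t 21.0 tcp [0.6003 0.2833 0.4108] toolx [ 0.931 -0.364 -0.024] yawx -21.4 z [-0.032 -0.015 -0.999] q [-0.29  0.49 -0.35  1.54  0.17  1.18 -1.04] F [-0.3  0.   0.3] M [-0.04 -0.04 -0.02] w 0.0854
tool delta mm [ 4.2  1.7 50.8] in dp units [0.035 0.014 0.423] | turn deg [1.44 1.37 0.65] units [0.012  0.0114 0.0054]
```

Emit:
{"name": "apply_moves", "arguments": {"dp": [[0.035,0.014,0.1],[0,0,0.2],[0,0,0.1],[0,0,0],[0,0,0]], "twist": [[0.012,0.0114,0.005],[0,0,0],[0,0,0],[0,0,0],[0,0,0]], "jaw": [0,0,0,0,0]}}

```text
clock: 21.5
tcp_pos: [0.6022, 0.2789, 0.3552]
orientation: [3.075, -0.619, -0.01]
contact_force: [-0.8, 0.2, 0.3]
grip_width: 0.0851
```

Run:
```python
from h import *
plan((0.602,0.2795,0.302),-22)
```

```text
t 21.5 tcp [0.6022 0.2789 0.3552] toolx [ 0.922 -0.387 -0.006] yawx -22.8 z [-0.007 -0.003 -1.   ] q [-0.29  0.53 -0.34  1.61  0.19  1.04 -1.08] F [-0.8  0.2  0.3] M [ 0.02  0.01 -0.04] w 0.0851
tool delta mm [-0.1 -0.8 53.2] in dp units [-0.001 -0.007  0.444] | turn deg [ 0.34  0.32 -0.77] units [ 0.0028  0.0027 -0.0064]
```

Emit:
{"name": "apply_moves", "arguments": {"dp": [[0,-0.007,0.15],[0,0,0.15],[0,0,0.13],[0,0,0],[0,0,0],[0,0,0],[0,0,0],[0,0,0],[0,0,0]], "twist": [[0.003,0.003,-0.006],[0,0,0],[0,0,0],[0,0,0],[0,0,0],[0,0,0],[0,0,0],[0,0,0],[0,0,0]], "jaw": [0,0,0,0,255,255,255,255,255], "grip_force": 30}}

```text
clock: 22.4
tcp_pos: [0.6033, 0.2822, 0.3093]
orientation: [-3.076, 0.604, -0.008]
contact_force: [-3.3, 0.2, -2.0]
grip_width: 0.0177
```

Run:
```python
from h import *
lev(50)
```

```text
t 22.4 tcp [0.6033 0.2822 0.3093] toolx [ 0.926 -0.378  0.004] yawx -22.2 z [ 0.007  0.005 -1.   ] q [-0.3   0.58 -0.33  1.65  0.22  0.95 -1.09] F [-3.3  0.2 -2. ] M [0.24 0.87 0.01] w 0.0177
r 0.0926 lever deg 0.7
r 0.0938 lever deg 0.3
t 22.4 tcp [0.6033 0.2822 0.3093] toolx [ 0.926 -0.378  0.004] yawx -22.2 z [ 0.007  0.005 -1.   ] q [-0.3   0.58 -0.33  1.65  0.22  0.95 -1.09] F [-3.3  0.2 -2. ] M [0.24 0.87 0.01] w 0.0177
tool delta mm [-71.2  31.3   5.8] in dp units [-0.593  0.26   0.048] | turn deg [ -0.3   -0.4  -49.09] units [-0.0025 -0.0033 -0.4091]
```

Emit:
{"name": "apply_moves", "arguments": {"dp": [[-0.107,0.0075,0],[-0.107,0.0075,0],[-0.107,0.0075,0],[-0.107,0.0075,0],[-0.107,0.0075,0],[-0.107,0.0075,0]], "twist": [[0,0,-0.0667],[0,0,-0.0667],[0,0,-0.0667],[0,0,-0.0667],[0,0,-0.0667],[0,0,-0.0667]], "jaw": [255,255,255,255,255,255]}}

```text
clock: 23.0
tcp_pos: [0.5276, 0.2803, 0.3092]
orientation: [-3.046, -0.739, -0.019]
contact_force: [-0.0, -0.8, -0.9]
grip_width: 0.0179
```

Run:
```python
from h import *
save('wrist','w11.png');save('scene','s11.png');lev(60)
f=dict(np.load('pics/s11.npz'));w=f['color'][160:300,180:330];a=cv2.resize(w,None,fx=4,fy=4,interpolation=cv2.INTER_CUBIC)[:,:,::-1];cv2.imwrite('pics/s11c.png',a)
```

```text
t 23.1 tcp [0.5266 0.2798 0.3092] toolx [0.89  0.455 0.011] yawx 27.1 z [ 0.008  0.008 -1.   ] q [-0.17  0.51 -0.56  1.81  0.33  0.9  -0.4 ] F [-5.7  0.6  2.1] M [-0.06  1.21 -0.05] w 0.0178
r 0.093 lever deg 49.5
r 0.0935 lever deg 48.5
t 23.1 tcp [0.5266 0.2798 0.3092] toolx [0.89  0.455 0.011] yawx 27.1 z [ 0.008  0.008 -1.   ] q [-0.17  0.51 -0.56  1.81  0.33  0.9  -0.4 ] F [-5.7  0.6  2.1] M [-0.06  1.21 -0.05] w 0.0178
tool delta mm [-17.1   0.8   6. ] in dp units [-0.142  0.007  0.05 ] | turn deg [-0.15 -0.63 -9.82] units [-0.0013 -0.0053 -0.0818]
```

View pics/w11.png

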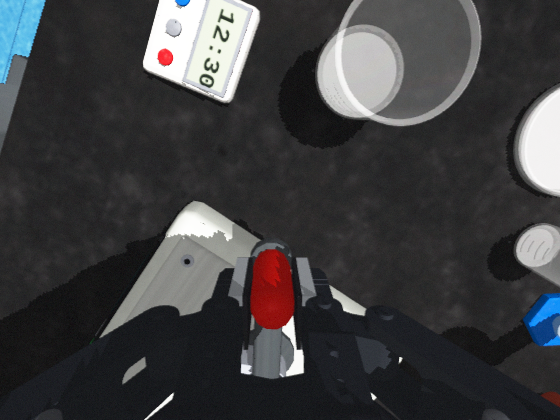

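View pics/s11c.png

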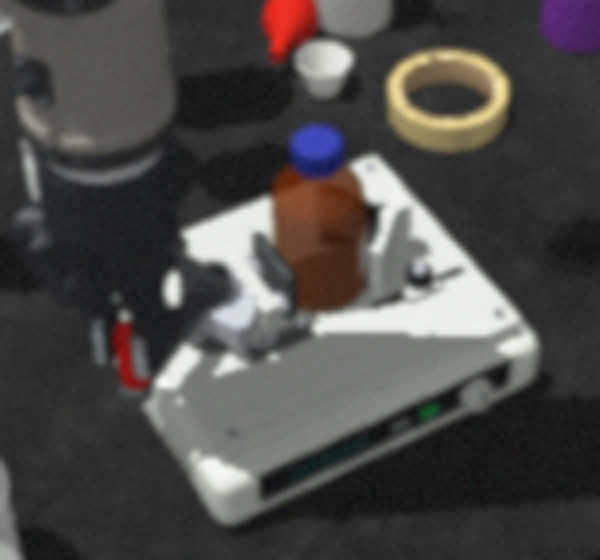

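Emit:
{"name": "apply_moves", "arguments": {"dp": [[-0.0875,0.005,0],[-0.0875,0.005,0],[0,0,0]], "twist": [[0,-0.003,-0.054],[0,0,-0.054],[0,0,0]], "jaw": [255,255,255]}}

```text
clock: 23.4
tcp_pos: [0.5099, 0.269, 0.3092]
orientation: [-2.949, -1.065, -0.009]
contact_force: [-4.2, -1.7, 1.7]
grip_width: 0.0177
```

Run:
```python
from h import *
lev(68)
```

```text
t 23.4 tcp [0.5099 0.269  0.3092] toolx [0.769 0.639 0.007] yawx 39.7 z [ 0.003  0.007 -1.   ] q [-0.12  0.5  -0.61  1.85  0.35  0.9  -0.21] F [-4.2 -1.7  1.7] M [-0.29  1.   -0.03] w 0.0177
r 0.0928 lever deg 61.9
r 0.0934 lever deg 61.2
t 23.4 tcp [0.5099 0.269  0.3092] toolx [0.769 0.639 0.007] yawx 39.7 z [ 0.003  0.007 -1.   ] q [-0.12  0.5  -0.61  1.85  0.35  0.9  -0.21] F [-4.2 -1.7  1.7] M [-0.29  1.   -0.03] w 0.0177
tool delta mm [-10.   -0.2   6.1] in dp units [-0.083 -0.002  0.051] | turn deg [-0.18 -0.43 -5.17] units [-0.0015 -0.0036 -0.0431]
```

Emit:
{"name": "apply_moves", "arguments": {"dp": [[0,0,0],[0,0,0],[0,0,0],[0,0,0],[0,0,-0.2],[0,0,-0.35],[0,0,-0.35],[0,0,-0.1],[0,0,0],[0,0,0],[0,0,0],[0,0,0],[0,0,0],[0,0,0]], "twist": [[0,0,0],[0,0,0],[0,0,0],[0,0,0],[0,0,0],[0,0,0],[0,0,0],[0,0,0],[0,0,-0.066],[0,0,-0.066],[0,0,-0.066],[0,0,-0.066],[0,0,-0.066],[0,0,0]], "jaw": [200,100,0,0,0,0,0,0,0,0,0,0,0,0]}}

```text
clock: 24.8
tcp_pos: [0.5143, 0.2687, 0.4343]
orientation: [2.415, 2.009, 0.023]
contact_force: [0.1, -0.3, -0.2]
grip_width: 0.0853
```

Run:
```python
from h import *
plan((0.49,0.14,0.43),79)
```

```text
t 24.8 tcp [0.5143 0.2687 0.4343] toolx [0.182 0.983 0.011] yawx 79.5 z [ 0.011  0.009 -1.   ] q [ 0.03  0.4  -0.8   1.72  0.31  1.14  0.53] F [ 0.1 -0.3 -0.2] M [-0.   -0.01  0.03] w 0.0853
tool delta mm [-131.1   -0.6    2.9] in dp units [-1.092 -0.005  0.024] | turn deg [ 0.54 -0.64  0.53] units [ 0.0045 -0.0053  0.0045]
```

Emit:
{"name": "apply_moves", "arguments": {"dp": [[-0.27,0,0],[-0.27,0,0],[-0.27,0,0],[-0.27,0,0],[0,0,0],[0,0,0],[0,0,0]], "twist": [[0,0,0],[0,0,0],[0,0,0],[0,0,0],[0,0,0],[0,0,0],[0,0,0]], "jaw": [0,0,0,0,0,0,0]}}

```text
clock: 25.5
tcp_pos: [0.4897, 0.1376, 0.4308]
orientation: [-2.441, -1.974, -0.024]
contact_force: [-0.6, 0.5, 0.7]
grip_width: 0.0857
```

Run:
```python
from h import *
o,M=st();f=save('wrist','w12.png');meas(f,o,M);st()
cv2.imwrite('pics/w12c.png',cv2.resize(f['color'][130:350,140:430],None,fx=2.7,fy=2.7,interpolation=cv2.INTER_CUBIC)[:,:,::-1])
```

```text
t 25.5 tcp [0.4897 0.1376 0.4308] toolx [0.209 0.978 0.013] yawx 77.9 z [ 0.011  0.011 -1.   ] q [ 0.3   0.26 -0.81  1.88  0.21  1.07  0.77] F [-0.6  0.5  0.7] M [-0.02  0.01  0.04] w 0.0857
cap n 1531 z 0.1981 circ mm ((1.2083505392074585, -13.449454307556152), 16.442522048950195) mid [ 0.0005 -0.0133  0.1965]
-0.024 pad [0.0051 0.0248] jaw [0.0207 0.0642]
-0.02 pad [0.0075 0.0243] jaw [0.0333 0.064 ]
-0.016 pad [0.011  0.0244] jaw [0.0335 0.0641]
-0.012 pad [0.0136 0.0251] jaw [0.0339 0.0644]
-0.008 pad [0.0158 0.025 ] jaw [0.0331 0.0606]
-0.004 pad [0.0173 0.0248] jaw [0.0338 0.0579]
0.0 pad [0.018  0.0246] jaw [0.033  0.0569]
0.004 pad [0.018  0.0244] jaw [0.0335 0.0571]
0.008 pad [0.0187 0.0252] jaw [0.0327 0.0574]
0.012 pad [0.0185 0.0251] jaw [0.0332 0.0454]
0.016 pad [0.0192 0.0248] jaw [0.0332 0.0452]
0.02 pad [0.0191 0.0246] jaw [0.033  0.0447]
0.024 pad [0.0189 0.0244] jaw [0.0328 0.0444]
handle [-0.0663  0.1293  0.1617] lever deg 63.2
t 25.55 tcp [0.4897 0.138  0.4308] toolx [0.208 0.978 0.014] yawx 78.0 z [ 0.011  0.012 -1.   ] q [ 0.29  0.26 -0.81  1.88  0.21  1.07  0.77] F [0.2 0.7 0.4] M [-0.02  0.05  0.04] w 0.0851
```

View pics/w12c.png

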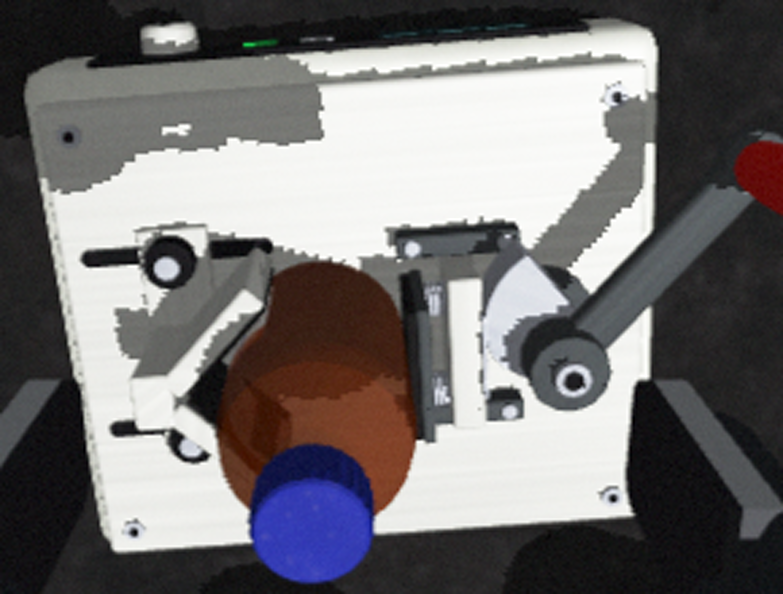

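Emit:
{"name": "apply_moves", "arguments": {"dp": [[0.27,0,0],[0.27,0,0],[0.27,0,0],[0.27,0,0],[0,0,0],[0,0,0],[0,0,0],[0,0,0],[0,0,0],[0,0,0]], "twist": [[0,0,0],[0,0,0],[0,0,0],[0,0,0],[0,0,0.065],[0,0,0.065],[0,0,0.065],[0,0,0.065],[0,0,0.065],[0,0,0]], "jaw": [0,0,0,0,0,0,0,0,0,0]}}

```text
clock: 26.55
tcp_pos: [0.5157, 0.2835, 0.4311]
orientation: [-2.956, -1.014, -0.021]
contact_force: [-0.4, -0.5, 0.6]
grip_width: 0.0856
```

Run:
```python
from h import *
plan((0.5105,0.268,0.36),39.5)
```

```text
t 26.55 tcp [0.5157 0.2835 0.4311] toolx [0.789 0.614 0.018] yawx 37.9 z [ 0.007  0.02  -1.   ] q [-0.09  0.38 -0.66  1.71  0.25  1.12 -0.16] F [-0.4 -0.5  0.6] M [0.02 0.04 0.01] w 0.0856
tool delta mm [-14.9   9.8  70.7] in dp units [-0.124  0.082  0.589] | turn deg [-0.65 -1.04 -1.62] units [-0.0054 -0.0087 -0.0135]
```

Emit:
{"name": "apply_moves", "arguments": {"dp": [[-0.124,0.082,0.1],[0,0,0.25],[0,0,0.2],[0,0,0],[0,0,0]], "twist": [[-0.005,-0.009,-0.0135],[0,0,0],[0,0,0],[0,0,0],[0,0,0]], "jaw": [0,0,0,0,0]}}

```text
clock: 27.05
tcp_pos: [0.5093, 0.2717, 0.3643]
orientation: [-2.942, -1.094, -0.003]
contact_force: [-0.1, -0.3, 0.2]
grip_width: 0.0856
```

Run:
```python
from h import *
plan((0.5105,0.268,0.305),39.5)
```

```text
t 27.05 tcp [0.5093 0.2717 0.3643] toolx [0.757 0.654 0.003] yawx 40.8 z [ 0.001  0.003 -1.   ] q [-0.09  0.44 -0.65  1.8   0.31  1.   -0.15] F [-0.1 -0.3  0.2] M [ 0.    0.01 -0.  ] w 0.0856
tool delta mm [-1.7  3.7 59.3] in dp units [-0.014  0.031  0.494] | turn deg [-0.12 -0.16  1.31] units [-0.001  -0.0013  0.0109]
```

Emit:
{"name": "apply_moves", "arguments": {"dp": [[-0.014,0.031,0.15],[0,0,0.15],[0,0,0.13],[0,0,0.03],[0,0,0],[0,0,0]], "twist": [[0,0,0.01],[0,0,0],[0,0,0],[0,0,0],[0,0,0],[0,0,0]], "jaw": [0,0,0,0,0,0]}}

```text
clock: 27.65
tcp_pos: [0.5127, 0.2718, 0.314]
orientation: [-2.947, -1.072, -0.019]
contact_force: [0.2, -0.8, 0.3]
grip_width: 0.0855
```

Run:
```python
from h import *
plan((0.5105,0.268,0.307),39.5);lev()
```

```text
t 27.65 tcp [0.5127 0.2718 0.314 ] toolx [0.766 0.642 0.013] yawx 40.0 z [ 0.009  0.01  -1.   ] q [-0.12  0.5  -0.62  1.84  0.36  0.9  -0.2 ] F [ 0.2 -0.8  0.3] M [ 0.04  0.03 -0.03] w 0.0855
tool delta mm [-4.2  1.5  7. ] in dp units [-0.035  0.012  0.058] | turn deg [-0.09 -0.76  0.47] units [-0.0008 -0.0063  0.0039]
t 27.65 tcp [0.5127 0.2718 0.314 ] toolx [0.766 0.642 0.013] yawx 40.0 z [ 0.009  0.01  -1.   ] q [-0.12  0.5  -0.62  1.84  0.36  0.9  -0.2 ] F [ 0.2 -0.8  0.3] M [ 0.04  0.03 -0.03] w 0.0855
r 0.0933 lever deg 59.5
r 0.0937 lever deg 58.2
```

Emit:
{"name": "apply_moves", "arguments": {"dp": [[-0.035,0.012,0.04],[0,0,0],[0,0,0],[0,0,0],[0,0,0],[0,0,0],[0,0,0],[0,0,0]], "twist": [[0,-0.0063,0],[0,0,0],[0,0,0],[0,0,0],[0,0,0],[0,0,0],[0,0,0],[0,0,0]], "jaw": [0,0,255,255,255,255,255,255]}}

```text
clock: 28.45
tcp_pos: [0.5109, 0.2682, 0.3113]
orientation: [-2.951, -1.074, -0.004]
contact_force: [0.0, -0.4, -0.1]
grip_width: 0.0178
```

Run:
```python
from h import *
lev(73)
```

```text
t 28.45 tcp [0.5109 0.2682 0.3113] toolx [0.766 0.643 0.003] yawx 40.0 z [ 0.002  0.002 -1.   ] q [-0.11  0.5  -0.62  1.85  0.36  0.91 -0.2 ] F [ 0.  -0.4 -0.1] M [ 0.02 -0.01 -0.04] w 0.0178
r 0.0915 lever deg 61.7
r 0.0916 lever deg 61.4
t 28.45 tcp [0.5109 0.2682 0.3113] toolx [0.766 0.643 0.003] yawx 40.0 z [ 0.002  0.002 -1.   ] q [-0.11  0.5  -0.62  1.85  0.36  0.91 -0.2 ] F [ 0.  -0.4 -0.1] M [ 0.02 -0.01 -0.04] w 0.0178
tool delta mm [-18.    1.2   8.2] in dp units [-0.15   0.01   0.068] | turn deg [-0.02 -0.16 -9.9 ] units [-0.0001 -0.0013 -0.0825]
```

Emit:
{"name": "apply_moves", "arguments": {"dp": [[-0.073,0.005,0],[-0.073,0.005,0],[0,0,0]], "twist": [[0,0,-0.044],[0,0,-0.044],[0,0,0]], "jaw": [255,255,255]}}

```text
clock: 28.75
tcp_pos: [0.4989, 0.2563, 0.3112]
orientation: [-2.834, -1.348, -0.007]
contact_force: [-2.9, -2.6, 4.3]
grip_width: 0.0175
```

Run:
```python
from h import *
lev(73)
```

```text
t 28.75 tcp [0.4989 0.2563 0.3112] toolx [0.631 0.776 0.005] yawx 50.9 z [ 0.003  0.005 -1.   ] q [-0.06  0.48 -0.67  1.88  0.38  0.9  -0.03] F [-2.9 -2.6  4.3] M [-0.54  0.54 -0.11] w 0.0175
r 0.0913 lever deg 72.3
r 0.0915 lever deg 71.8
t 28.75 tcp [0.4989 0.2563 0.3112] toolx [0.631 0.776 0.005] yawx 50.9 z [ 0.003  0.005 -1.   ] q [-0.06  0.48 -0.67  1.88  0.38  0.9  -0.03] F [-2.9 -2.6  4.3] M [-0.54  0.54 -0.11] w 0.0175
tool delta mm [-1.1 -0.2  8.2] in dp units [-0.009 -0.002  0.068] | turn deg [-0.06 -0.31  0.99] units [-0.0005 -0.0026  0.0082]
```

Emit:
{"name": "apply_moves", "arguments": {"dp": [[0,0,0],[0,0,0],[0,0,0],[0,0,0],[0,0,-0.2],[0,0,-0.35],[0,0,-0.35],[0,0,-0.1],[0,0,0],[0,0,0],[0,0,0],[0,0,0],[0,0,0]], "twist": [[0,0,0],[0,0,0],[0,0,0],[0,0,0],[0,0,0],[0,0,0],[0,0,0],[0,0,0],[0,0,-0.06],[0,0,-0.06],[0,0,-0.06],[0,0,-0.06],[0,0,0]], "jaw": [200,100,0,0,0,0,0,0,0,0,0,0,0]}}

```text
clock: 30.05
tcp_pos: [0.4992, 0.2567, 0.4342]
orientation: [-2.401, -2.023, -0.006]
contact_force: [-0.3, -0.1, 0.4]
grip_width: 0.0854
```

Run:
```python
from h import *
plan((0.49,0.14,0.43),78)
```

```text
t 30.05 tcp [0.4992 0.2567 0.4342] toolx [0.169 0.986 0.004] yawx 80.2 z [ 0.002  0.004 -1.   ] q [ 0.07  0.37 -0.83  1.76  0.3   1.14  0.55] F [-0.3 -0.1  0.4] M [-0.07 -0.01  0.02] w 0.0854
tool delta mm [-116.6   10.7    3.8] in dp units [-0.972  0.089  0.031] | turn deg [ 0.06 -0.23  2.24] units [ 0.0005 -0.0019  0.0187]
```

Emit:
{"name": "apply_moves", "arguments": {"dp": [[-0.245,0.02,0],[-0.245,0.02,0],[-0.245,0.02,0],[-0.245,0.02,0],[0,0,0],[0,0,0],[0,0,0]], "twist": [[0,0,0.0187],[0,0,0],[0,0,0],[0,0,0],[0,0,0],[0,0,0],[0,0,0]], "jaw": [0,0,0,0,0,0,0]}}

```text
clock: 30.75
tcp_pos: [0.4837, 0.1366, 0.431]
orientation: [-2.461, -1.945, -0.003]
contact_force: [0.0, 0.6, -0.3]
grip_width: 0.0855
```

Run:
```python
from h import *
o,M=st();f=save('wrist','w13.png');meas(f,o,M);st();save('top','t13.png')
cv2.imwrite('pics/w13c.png',cv2.resize(f['color'][130:350,140:430],None,fx=2.7,fy=2.7,interpolation=cv2.INTER_CUBIC)[:,:,::-1])
```

```text
t 30.75 tcp [0.4837 0.1366 0.431 ] toolx [0.231 0.973 0.005] yawx 76.6 z [-0.001  0.005 -1.   ] q [ 0.31  0.26 -0.82  1.89  0.21  1.08  0.75] F [ 0.   0.6 -0.3] M [-0.02 -0.03  0.04] w 0.0855
cap n 1512 z 0.198 circ mm ((1.0422170162200928, -13.526498794555664), 16.416379928588867) mid [ 0.0004 -0.0134  0.1965]
-0.024 pad [0.0053 0.0244] jaw [0.0207 0.0637]
-0.02 pad [0.007 0.024] jaw [0.0312 0.0639]
-0.016 pad [0.0107 0.0248] jaw [0.0313 0.0638]
-0.012 pad [0.0137 0.0244] jaw [0.0317 0.0643]
-0.008 pad [0.0154 0.0241] jaw [0.0314 0.0606]
-0.004 pad [0.0169 0.0248] jaw [0.0321 0.0577]
0.0 pad [0.0173 0.0246] jaw [0.0313 0.0567]
0.004 pad [0.0179 0.0244] jaw [0.0316 0.0572]
0.008 pad [0.0185 0.0244] jaw [0.0312 0.0575]
0.012 pad [0.0188 0.0247] jaw [0.0311 0.0435]
0.016 pad [0.0189 0.0245] jaw [0.0311 0.0425]
0.02 pad [0.0192 0.0243] jaw [0.0308 0.0426]
0.024 pad [0.0194 0.0246] jaw [0.0308 0.0423]
handle [-0.0765  0.116   0.1617] lever deg 74.0
t 30.8 tcp [0.4836 0.1371 0.4311] toolx [0.23  0.973 0.005] yawx 76.7 z [-0.001  0.005 -1.   ] q [ 0.31  0.26 -0.82  1.89  0.21  1.08  0.75] F [-0.2  0.6 -0. ] M [-0.01 -0.02 -0.02] w 0.0852
```

View pics/w13c.png

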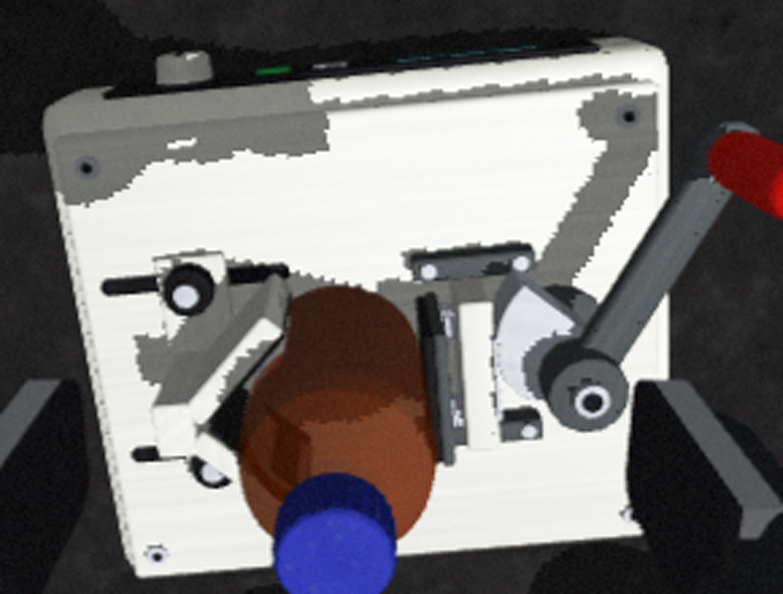

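Run:
```python
from h import *
T=lambda p,x,z:(np.array(p),np.stack([x/np.linalg.norm(x),np.cross(z,x),z],1))
A=np.array
poses={'w2':(A([.506,.1303,.3951]),A([.189,.982,-.004]),A([-.014,-.001,-1.])),'w8':(A([.5406,.1602,.4374]),A([.717,-.696,-.027]),A([-.037,.001,-.999])),'w10':(A([.5576,.1182,.4372]),A([.714,-.7,.001]),A([.002,.001,-1.])),
'w12':(A([.4897,.1376,.4308]),A([.209,.978,.013]),A([.011,.011,-1.])),'w13':(A([.4837,.1366,.431]),A([.231,.973,.005]),A([-.001,.005,-1.]))}
for n,(p,x,z) in poses.items():
    f=dict(np.load(f'pics/{n}.npz'));M=T(p,x,z)[1];P=wpts(f,{'tcp_pos':p},M);S=sh(P);zz=S[...,2]
    g=[];bt=[]
    for xx in np.arange(-.018,.019,.003):
        w=abs(S[...,0]-xx)<.0015
        pd=S[w&(zz>.113)&(zz<.122)&(S[...,1]>.0)&(S[...,1]<.045)][:,1]
        if len(pd)<6: continue
        pb=np.percentile(pd,96)
        j=S[w&(zz>.100)&(zz<.111)&(S[...,1]>pb+.003)&(S[...,1]<pb+.0125)][:,1]
        if len(j)<5: continue
        g.append(np.percentile(j,6)-pb);bt.append(pb)
    print(n,len(g),'gap mm',np.round(np.array(g)*1000,1),'med',round(np.median(g)*1000,2),'padback',round(np.median(bt)*1000,2))
```

```text
w2 13 gap mm [8.8 9.1 8.7 8.3 8.1 8.8 8.8 8.9 8.9 8.9 9.1 9.  9. ] med 8.86 padback 16.63
w8 13 gap mm [8.9 8.4 8.5 8.8 8.5 8.3 8.7 9.  8.3 8.5 8.7 9.  8.7] med 8.65 padback 36.48
w10 13 gap mm [9.  8.7 8.6 8.5 8.7 9.  8.7 8.5 8.7 8.7 9.  8.9 8.5] med 8.67 padback 36.37
w12 13 gap mm [8.3 8.8 8.8 8.  8.  8.1 8.2 8.3 8.9 8.2 8.1 8.2 8.3] med 8.22 padback 24.61
w13 13 gap mm [6.8 6.3 6.6 6.5 7.2 6.3 6.4 6.4 6.8 5.8 6.4 6.6 6.6] med 6.53 padback 24.45
```

View pics/t13.png

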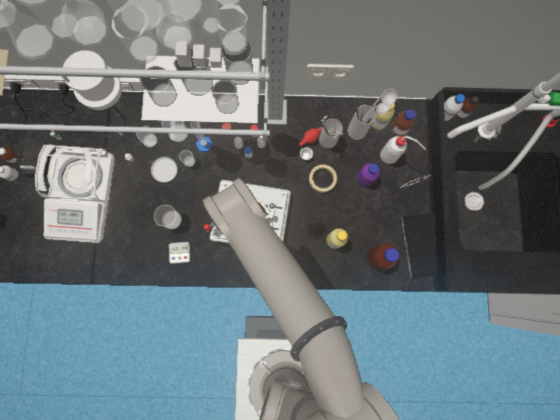

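Pad compression reads about 2.2 mm: the pad-to-block gap went from 8.7 mm relaxed to 6.5 mm. The bottle is home and upright, and in the top view the yellow bottle (338,238), beaker (168,217) and timer (179,252) are where they were. I'm handing in.

Run:
```python
from h import *
st();print(r.hand_in())
```

```text
t 30.85 tcp [0.4836 0.1373 0.4312] toolx [0.229 0.973 0.005] yawx 76.7 z [-0.001  0.006 -1.   ] q [ 0.31  0.26 -0.82  1.89  0.21  1.08  0.75] F [-0.1 -0.2  0.5] M [ 0.02 -0.01  0.01] w 0.0857
the job is handed in; nothing more can be done
None
```

The amber bottle is clamped upright in the V stop with the pad pushed back about 2.2 mm. I handed the job in at about 31 s on the robot's clock, and no verdict was reported.

- **What I did:** I swung the lever to its open stop and picked up the smaller brown bottle, leaving the larger brown one and the purple one. I set it down upright about 6 mm short of the V. Then I turned the lever to about 73° from open in two stages, looking in between, and let go.
- **Clamp check:** in the last wrist picture the bottle axis was within about 1 mm of my estimate of the seat. The gap between pad and jaw block had gone from 8.7 mm relaxed to 6.5 mm, so the compression is good to about ±0.4 mm.
- **Surroundings:** in the top view the yellow bottle, beaker and timer looked unmoved. I judged this by eye and did not measure it. The gripper was open and clear above the shaker.
- **Disagreements:** the lever angle read from the gripper and from the camera differed by about 2°. The cap-top height varied by 1–2 mm between views. At 62° the compression estimates (0.3–0.6 mm) varied by a few tenths of a millimetre. The contact forces at the pad and the stop were not measured directly; 2.2 mm implies about 9 N at the pad.

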